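# Pack the floor-marking kit into its inserts

## Robot

A 6-joint arm with a two-finger parallel gripper is mounted at the origin on the work surface; the furniture and walls round the work are solid. World frame = base frame: x ahead of the robot, y to its left, z up, the work surface at z = 0. Lengths are in m, angles in rad, forces in N, time in s.
With the tool pointing down it reaches from about 0.25 to 0.775 m from the base axis. Payload 4 kg.
Tool frame: the origin (TCP) lies between the finger pads; the fingertips stand 14 mm ahead of it and the grasp point (between the pads) lies 5 mm behind it (robot.tips_ahead is the distance from the TCP to the fingertips, in m); z points along the fingers, y is the direction in which the jaws open and shut (so a half turn about z gives the same grasp; the last joint's range is limited). The gripper opens to 94 mm and grips with 3 to 60 N. Pads are 16 mm wide; open, the fingers measure 119 mm over their backs; the gripper's body (75 mm by 177 mm) begins 78 mm behind the grasp point.
Start: joints at [-0.103, 0.087, 1.371, -0, 1.684, -0.103], TCP at [0.55, -0, 0.19] pointing down, gripper open.
Joint ranges: [-3.1, 3.1], [-0.76, 2.03], [0.27, 2.55], [-1.08, 4.22], [0.17, 2.65], [-2.57, 2.57]. Speed limits (rad/s): [2.79, 2.79, 3.14, 3.14, 3.14, 3.14].

## Interface

Orientations are given as [roll, pitch, yaw] about the fixed x, y, z axes, in that order (R = Rz(yaw) Ry(pitch) Rx(roll)).
In Python, from bench import robot, optics, job gives the robot as it stands.
- The arm moves only by the tool apply_moves, never from a script. Its argument "moves" is a list of rows, each a list of 3 entries, a list of its own where there are three numbers: the shift along the tool's x, y, z in cm, then the turn, a rotation vector about the tool's x, y, z in rad, then the opening, from 0 (shut) to 1 (fully open). In form: [[[tx, ty, tz], [rx, ry, rz], grip], ...]. A call has exactly 10 rows; each row is the pose to reach, as a shift and turn from the pose commanded when the call began, along the tool's axes at that moment; what a row does not reach only later rows make up. A row lasts 1/12 s, in which the tool goes at most 41.7 mm and 7.16 degrees, less where a joint would pass 70% of its speed; a pose out of reach is approached as far as the arm can. A call with a gripper value outside its range is refused whole. The fingers move at their own pace and stop on an object; the grip force is fixed at half the most. Time passes only in rows, so rows that repeat a pose let the fingers close, or fill a call up. It gives the time, the measured TCP pose, the force and the opening at its end, in the units of the state.
- robot.get_obs(): the state, without advancing time (a new reading comes with each control period).
- optics.snapshot(name): name is "scene" or "side" or "wrist"; returns the picture (480x640x3 uint8, red, green, blue); there is no depth.
- optics.get_calibration(name): a dict with "fx", "fy", "cx", "cy" (pixels), "rvec" (rotation vector, rad) and "tvec" (3), from world to camera coordinates, as OpenCV has them. Camera axes: x right, y down, z forward; pixel columns grow to the right and rows downward; lengths in m; the calibration is good to about 2 mm. A picture is of the moment at which its call begins: read the wrist's pose just before it. get_calibration takes no time and is no camera call; for the wrist camera it gives the pose at the moment of the call.
- job.close_job(): hands the job in, once; it reports no verdict.
The state is a dict: "time": time; "joint_positions": joint angles; "qvel": joint speeds; "joint_torque": joint torques, N m; "tool_pos": TCP position; "ee_rot": TCP orientation; "wrist_force": force on the tool from outside, world axes, zero at the start; "wrist_torque": the same for the moment, N m; "width": finger opening in m.
Only numpy, scipy, OpenCV 4.12 (cv2) and the standard library are available. Lean on these libraries where they do the work, as an engineer would, in place of code of your own. Each camera call takes 0.05 s, during which the arm holds its last target.

## Task

Pack the three floor-marking tools away, each down on the floor of the foam insert cut to its shape: the scraper flat with its blade in the wide end, the tape measure upright, the paint marker in the narrow slot. The marker's slot is barred by a sliding keeper: slide it aside out of the way, lay the marker in, and slide the keeper fully back over it. Leave the screwdriver and the spanner alone.

Things in the scene. Friction and masses are not known exactly. Their poses are not given: they have to be found in the camera images.
- scraper: loose paint scraper lying flat, 168 long (y), 60 wide (x), 16 high, about 80 g. Origin: centre of the underside of its outline. Handle 26 wide, 16 high from y = -11 to +84; thin blade 60 wide from y = -4 to -84, 4 to 6 mm up. Balances near y = +20; grip the handle across x there
- tape_measure: loose yellow and black tape measure standing upright on its long narrow side, 36 wide (x), 82 long (y) with the tape's hook at the -y end, 68 high, 260 g. Origin: centre of the underside. The case itself is 34 wide and runs from y = -31 to +41; grip it across x near y = +5
- marker: loose white hexagonal paint marker with a blue cap lying flat, 130 long (y), 16 wide (x), 14 high, 20 g. Origin: centre of the underside; grip it across x
- scraper_insert: fixed dark foam insert with a light floor, 104 x 212 (x, y), the largest. Origin: centre of underside. Floor 6 mm up, walls to 18. Pocket y = -94 to +94: 80 wide for the blade from -94 to -12, 48 wide for the handle from +55 to +94, no side walls between (finger gap). The scraper belongs with its frame along the insert's (blade to -y), origin over origin
- tape_insert: fixed dark foam insert with a light floor, 78 x 126 outside (x, y), the shortest. Origin: centre of its underside. Floor 6 mm up, walls up to 18 mm. Pocket 54 wide (x), 102 long (y = -51 to +51), with no side walls from y = -22 to +32 (gap for fingers). The tape measure belongs in it upright, either way round
- marker_insert: fixed dark foam insert with a narrow slot, 56 x 174 (x, y), and a side block out to x = +62 at y = 22 to 78 for the keeper. Origin: centre of underside, below mid-slot. Floor 6 mm up, walls to 22, keeper's rails beside the slot to 29. Slot 32 wide (x), 150 long (y); no side walls from y = -40 to +14 (finger gap: hold the marker where it will lie near y = -13). Marker either way round
- keeper_grip (a point): middle of the upright black grip on the marker insert's steel keeper: 14 wide (insert's x), 26 long (y), 26.5 to 53 mm above the table; this point 41.5 mm up, at y = +50 of the insert, x = 0 when shut (keeper covers y = 28 to 72 of the slot). Grip it across x from above and drag. Axes as the insert's
- keeper (a joint): slide of the keeper in m: 0 shut over the slot, 0.040 fully aside (stop), growing along the marker insert's +x; stays where it is left, about 1.5 N to move. The slot is clear from 0.036 on
- screwdriver: bystander: short screwdriver with green handle, 150 long (y), 25 wide, lying loose; origin: centre of underside. Left of it the room's fixed toggle clamp stands: its red lever, near x = 0.55, y = 0.23 of the table, is 166 mm high, so carry things well above that or round it on the robot's side
- spanner: bystander: combination spanner, 175 long (y), 26 wide, 8 high, lying loose; origin: centre of underside

How it is judged:
By the outcome, as a careful person would: the job done as asked, in the order asked, and still so for the second after the job is handed in, with the robot touching nothing.
It also fails if it takes over 112 s, if anything falls off the work surface, if the arm or the gripper's body presses on something with over 40 N, if the wrist force passes 120 N, or if a joint passes its speed limit or range.

## Working session

There is one attempt and no reset: what is moved stays moved. The work goes in short steps, Python scripts to look and compute and a tool call to move; the robot and the scene stay as the last step left them, time stands still between calls to the robot, and variables do not carry over. Pictures are saved under pics/ and viewed, and the job is handed in when it is done.

Besides the shell and the picture viewer there is one more tool, called as name(argument=value, ...) on one line, values as JSON. apply_moves: Moves the arm, as the interface text tells. Its arguments: {"type":"object","properties":{"moves":{"type":"array"}},"required":["moves"]}

```bash
ls; mkdir -p pics; python3 - <<'E'
from bench import robot, optics, job
import cv2
for n in ["scene","side","wrist"]:
    im=optics.snapshot(n); cv2.imwrite(f"pics/{n}0.png",im[:,:,::-1]); print(n,optics.get_calibration(n))
print(robot.get_obs())
E
```

```text
pics
scene {'fx': 549.9749994006335, 'fy': 549.9749994006335, 'cx': 318.9053718818271, 'cy': 242.9487410398322, 'rvec': array([ 1.85593066, -0.93660564,  0.56666515]), 'tvec': array([-0.31175414,  0.26327222,  0.80129889])}
side {'fx': 446.0906036591863, 'fy': 446.0906036591863, 'cx': 317.5710912804845, 'cy': 240.26403182597582, 'rvec': array([ 0.39164414, -2.52499419,  1.58505165]), 'tvec': array([0.52369442, 0.13601013, 1.00111583])}
wrist {'fx': 363.65519700718403, 'fy': 363.65519700718403, 'cx': 320.0321398862749, 'cy': 236.52524921699708, 'rvec': array([-2.87987949e+00, -2.80856282e-03,  3.02545140e-03]), 'tvec': array([-0.54845375, -0.02908973,  0.39025068])}
{'time': 0.15, 'joint_positions': array([-1.03107535e-01,  8.78146621e-02,  1.37187999e+00, -1.56662957e-05,
        1.68359097e+00, -1.03079048e-01]), 'qvel': array([-0.00080949, -0.00155401, -0.00479752,  0.00294215,  0.00048488,
        0.0001343 ]), 'joint_torque': array([ 1.24418581e-03, -3.40636396e+01, -3.02795255e+01,  7.18983379e-02,
        3.04441026e-02, -1.11468453e-04]), 'tool_pos': array([5.49563200e-01, 3.07011508e-05, 1.88870735e-01]), 'ee_rot': array([-3.13990706e+00, -1.58714111e-04,  1.57076596e+00]), 'wrist_force': array([0.53543386, 0.31605071, 0.02468771]), 'wrist_torque': array([-0.02445573,  0.03826583, -0.00055209]), 'width': 0.0939496279833535}
```

View pics/scene0.png

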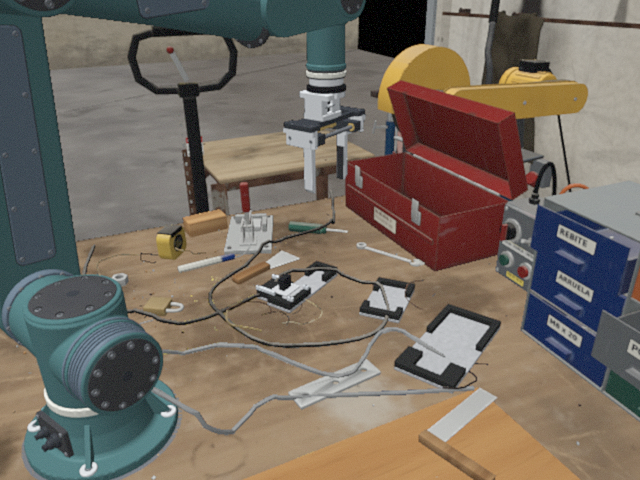

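View pics/side0.png

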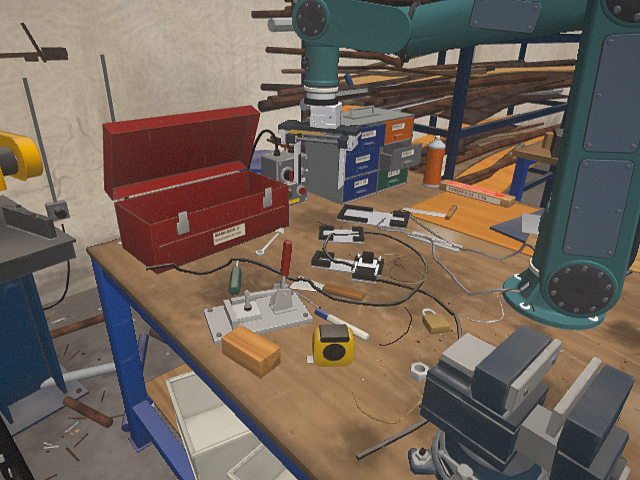

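View pics/wrist0.png

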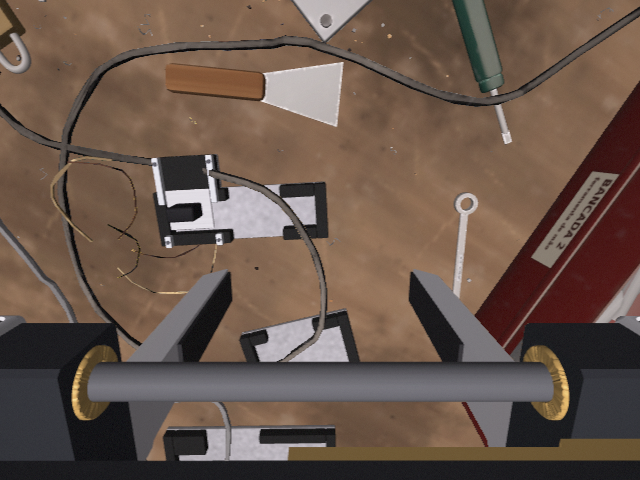

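```bash
cat > h.py <<'E'
import numpy as np, cv2
from bench import robot, optics, job
def cal(n):
    c=optics.get_calibration(n); R=cv2.Rodrigues(np.array(c['rvec']))[0]
    return dict(K=np.array([[c['fx'],0,c['cx']],[0,c['fy'],c['cy']],[0,0,1]]),R=R,t=np.array(c['tvec']).ravel())
def cast(c,uv,z):
    uv=np.atleast_2d(uv).astype(float); d=(np.linalg.inv(c['K'])@np.c_[uv,np.ones(len(uv))].T).T@c['R']
    C=-c['R'].T@c['t']; s=(z-C[2])/d[:,2]; return C+d*s[:,None]
def proj(c,P):
    P=np.atleast_2d(P); q=(c['K']@(c['R']@P.T+c['t'][:,None])).T; return q[:,:2]/q[:,2:]
def rect(c,n,out,x0,x1,y0,y1,z,im,ppm=1000):
    # top-down resample of plane z : column = (y1-y), row=(x1-x)
    xs=np.arange(x1,x0,-1/ppm); ys=np.arange(y1,y0,-1/ppm)
    X,Y=np.meshgrid(xs,ys,indexing='ij'); P=np.c_[X.ravel(),Y.ravel(),np.full(X.size,z)]
    m=proj(c,P).reshape(X.shape+(2,)).astype(np.float32)
    o=cv2.remap(im,m[...,0],m[...,1],cv2.INTER_LINEAR); cv2.imwrite(out,o[:,:,::-1]); return o
E
python3 - <<'E'
from h import *
for n in ["scene","side","wrist"]:
    c=cal(n); print(n,-c['R'].T@c['t'])
s=cal("scene");d=cal("side");w=cal("wrist")
print(proj(w,[0.55,0,0.19]))
print("marker scene",cast(s,[[179,269],[234,257]],.007)); 
print("marker side",cast(d,[[316,309],[368,338]],.007))
print("tape scene",cast(s,[[172,256]],0),"side",cast(d,[[335,365]],0))
print("scraper w",cast(w,[[166,78],[264,85],[343,63],[337,126]],.006))
print("mins w",cast(w,[[155,160],[325,182],[327,238],[165,245]],.022))
E
python3 - <<'E'
import cv2
a=cv2.imread('pics/scene0.png');cv2.imwrite('pics/z1.png',cv2.resize(a[210:410,60:520],None,fx=1.7,fy=2))
a=cv2.imread('pics/side0.png');cv2.imwrite('pics/z2.png',cv2.resize(a[190:390,190:470],None,fx=2.8,fy=2.8))
E
```

```text
scene [-0.2900973  -0.615223    0.58815563]
side [0.2714997  0.95972336 0.54791103]
wrist [0.54922274 0.07377469 0.38321666]
[[321.98308947 274.12940506]]
marker scene [[0.36414865 0.26520221 0.007     ]
 [0.47482785 0.20713058 0.007     ]]
marker side [[0.48756974 0.20960756 0.007     ]
 [0.36486064 0.26984603 0.007     ]]
tape scene [[0.4037274  0.33762805 0.        ]] side [[0.40764804 0.35486433 0.        ]]
scraper w [[0.40000509 0.13035127 0.006     ]
 [0.49411778 0.12420248 0.006     ]
 [0.57009955 0.14381005 0.006     ]
 [0.5651755  0.08638401 0.006     ]]
mins w [[ 0.38760245  0.05385462  0.022     ]
 [ 0.55336406  0.03283422  0.022     ]
 [ 0.55571995 -0.02453471  0.022     ]
 [ 0.38797163 -0.0324312   0.022     ]]
```

View pics/z2.png

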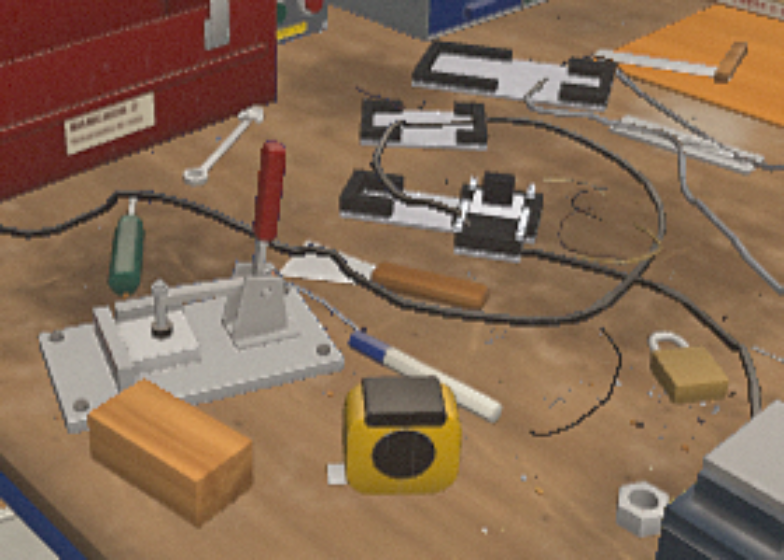

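View pics/z1.png

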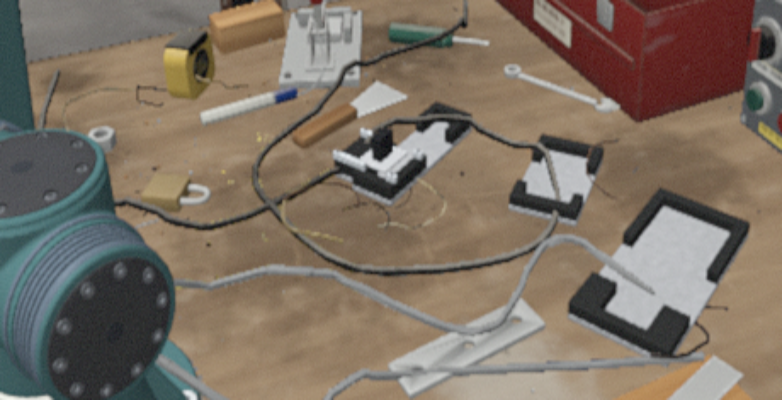

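apply_moves(moves=[[[-4,-0.7,-1],[0,0,0],1],[[-8,-1.4,-2],[0,0,0],1],[[-12,-2.1,-3],[0,0,0],1],[[-16,-2.8,-4],[0,0,0],1],[[-20,-3.5,-5],[0,0,0],1],[[-24,-4.2,-6],[0,0,0],1],[[-28,-5,-6],[0,0,0],1],[[-28,-5,-6],[0,0,0],1],[[-28,-5,-6],[0,0,0],1],[[-28,-5,-6],[0,0,0],1]])

```text
time: 0.98
tool_pos: [0.4998, -0.2797, 0.2491]
ee_rot: [-3.141, -0.001, 1.57]
wrist_force: [0.1, 0.1, 0.0]
width: 0.0946
```

```bash
python3 - <<'E'
from h import *
c=cal("wrist");im=optics.snapshot("wrist"); cv2.imwrite("pics/w1.png",im[:,:,::-1]); np.savez("w1.npz",im=im,**c)
print(robot.get_obs()['tool_pos'])
E
```

```text
[ 0.50011434 -0.27894678  0.24929403]
```

View pics/w1.png

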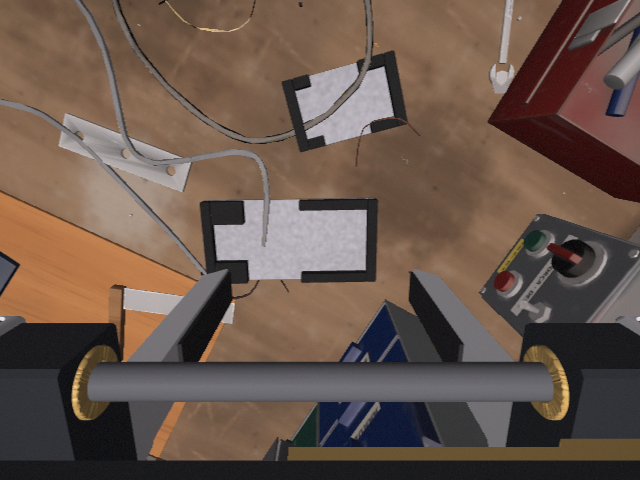

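```bash
python3 - <<'E'
from h import *
im=cv2.imread("pics/w1.png")
cv2.imwrite("pics/z3.png",cv2.resize(im[40:300,190:420],None,fx=3.4,fy=2.3,interpolation=cv2.INTER_CUBIC))
im=cv2.imread("pics/wrist0.png")
cv2.imwrite("pics/z4.png",cv2.resize(im[140:260,140:340],None,fx=4,fy=4,interpolation=cv2.INTER_CUBIC))
im=cv2.imread("pics/wrist0.png")
cv2.imwrite("pics/z5.png",cv2.resize(im[50:140,155:355],None,fx=4,fy=4,interpolation=cv2.INTER_CUBIC))
E
```

```text
(no output)
```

View pics/z3.png

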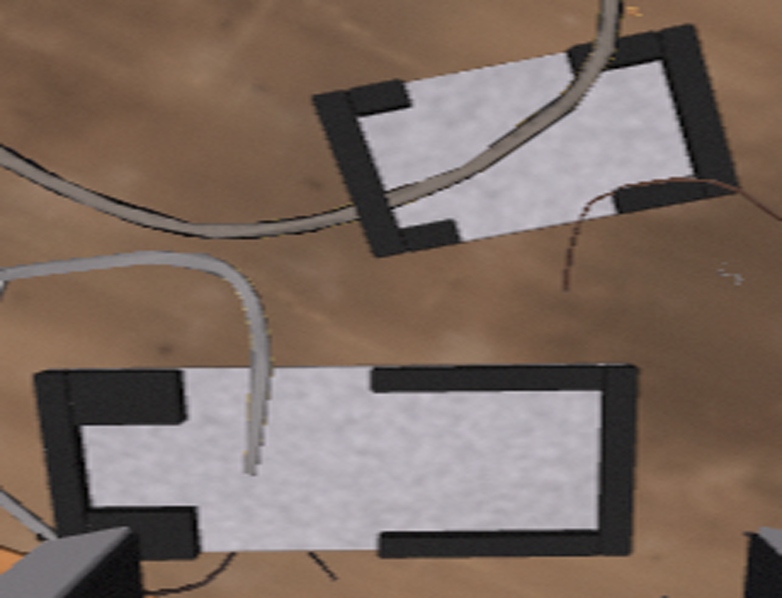

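View pics/z4.png

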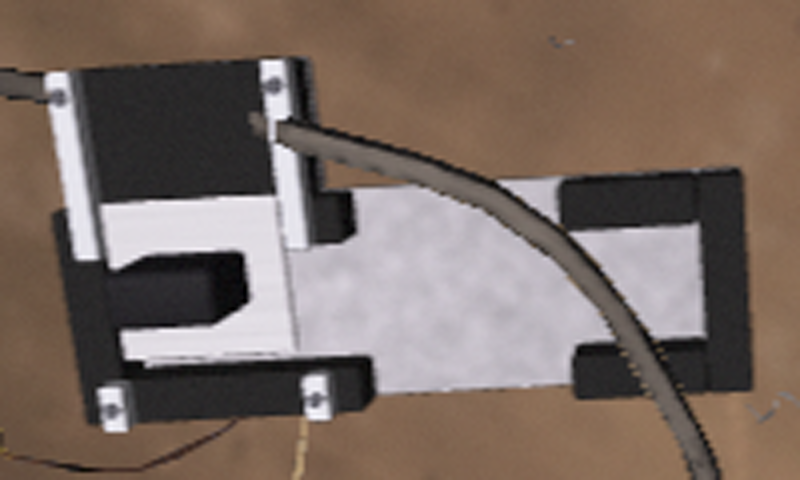

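View pics/z5.png

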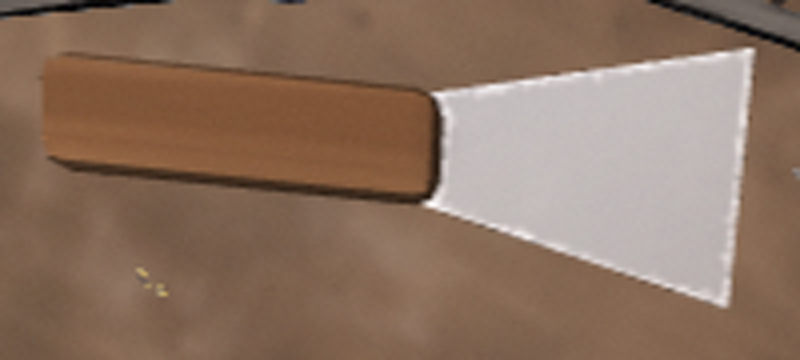

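```bash
cat >> h.py <<'E'
def fit(model,pts):
    m=np.array(model,float);p=np.array(pts,float)[:,:2];mc=m.mean(0);pc=p.mean(0)
    H=(m-mc).T@(p-pc);a=np.arctan2(H[0,1]-H[1,0],H[0,0]+H[1,1])
    R=np.array([[np.cos(a),-np.sin(a)],[np.sin(a),np.cos(a)]]);t=pc-R@mc
    print("origin",t.round(4),"yaw deg",np.degrees(a).round(2),"resid mm",(1000*(p-(m@R.T+t))).round(1).tolist())
    return t,a
E
python3 - <<'E'
from h import *
c=dict(np.load("w1.npz"))
z3=lambda L:np.array([[190+u/3.4,40+v/2.3] for u,v in L])
# scraper insert: -y -> +x world ; insert +x -> +y world
L=z3([(36,373),(637,366),(632,555)])
P=cast(c,L,.018);print(P.round(4))
fit([(.052,.106),(.052,-.106),(-.052,-.106)],P)
# pocket inner corner tops: gap edges
L=z3([(183,369),(371,367),(198,557),(379,556)])
fit([(.052,.055),(.052,-.012),(-.052,.055),(-.052,-.012)],cast(c,L,.018))
# tape insert, wall widths: gap y=-22..32 ; short arm end = +y (|32..63|=31), other 41
L=z3([(313,97),(693,25),(738,193),(378,257)])
print(cast(c,L,.018).round(4))
L=z3([(313,97),(693,25),(738,193),(378,257),(404,82),(568,50),(458,241),(618,213)])
fit([(.039,.063),(.039,-.063),(-.039,-.063),(-.039,.063),(.039,.032),(.039,-.022),(-.039,.032),(-.039,-.022)],cast(c,L,.018))
c=cal("wrist")
E
python3 - <<'E'
from h import *
R=cv2.Rodrigues(np.array([-2.87987949e+00,-2.80856282e-03,3.02545140e-03]))[0]
c=dict(K=np.array([[363.655,0,320.032],[0,363.655,236.525],[0,0,1]]),R=R,t=np.array([-0.54845375,-0.02908973,0.39025068]))
z=lambda L,o:np.array([[o[0]+u/4,o[1]+v/4] for u,v in L])
# marker insert: side block to +x -> world +y(up); keeper y=50 at left -> +y -> -x : yaw ~90
L=z([(740,168),(752,390),(88,424),(560,180),(575,398)],(140,140))
fit([(.028,-.087),(-.028,-.087),(-.028,.087),(.028,-.040),(-.028,-.040)],cast(c,L,.022))
L=z([(754,48),(729,304)],(155,50));A=cast(c,L,.006)
L=z([(43,60),(48,153),(432,92),(428,200)],(155,50));B=cast(c,L,.016)
print(A,B)
fit([(.030,-.084),(-.030,-.084)],A)
fit([(.013,.084),(-.013,.084),(.013,-.011),(-.013,-.011)],B)
fit([(.030,-.084),(-.030,-.084),(.013,.084),(-.013,.084),(.013,-.011),(-.013,-.011)],np.r_[A,B])
E
```

```text
[[ 0.3577 -0.2778  0.018 ]
 [ 0.5664 -0.2738  0.018 ]
 [ 0.5689 -0.3774  0.018 ]]
origin [ 0.4626 -0.3276] yaw deg 91.0 resid mm [[2.0, -0.3], [-1.3, -0.0], [-0.6, 0.3]]
origin [ 0.4634 -0.3266] yaw deg 90.55 resid mm [[1.0, -0.5], [-0.8, -0.0], [0.0, 0.2], [-0.2, 0.3]]
[[ 0.4574 -0.1458  0.018 ]
 [ 0.5773 -0.1147  0.018 ]
 [ 0.596  -0.1891  0.018 ]
 [ 0.4773 -0.2195  0.018 ]]
origin [ 0.5266 -0.1674] yaw deg 104.4 resid mm [[1.4, -0.5], [-0.7, -0.8], [-1.3, 0.4], [1.9, 1.3], [0.6, -1.7], [0.1, -1.2], [-1.3, 1.3], [-0.7, 1.2]]
origin [ 0.4693 -0.0006] yaw deg 93.31 resid mm [[-1.2, 0.4], [-1.0, -0.5], [0.7, 0.0], [1.2, 0.1], [0.3, -0.0]]
[[0.57055964 0.14468381 0.006     ]
 [0.56542385 0.08638422 0.006     ]] [[0.404938   0.14004777 0.016     ]
 [0.40393663 0.11988793 0.016     ]
 [0.49504386 0.13329543 0.016     ]
 [0.49317015 0.10958822 0.016     ]]
origin [0.4843 0.1229] yaw deg 84.97 resid mm [[-0.1, -0.7], [0.1, 0.7]]
origin [0.4856 0.1223] yaw deg 84.67 resid mm [[1.8, -3.0], [3.2, 2.7], [-2.7, -0.9], [-2.2, 1.2]]
origin [0.4852 0.1226] yaw deg 84.96 resid mm [[-0.9, -0.5], [-0.8, 1.0], [2.3, -2.9], [3.6, 2.8], [-2.2, -1.3], [-1.8, 0.9]]
```

apply_moves(moves=[[[4,-0.35,0.9],[0,0,0.12],0.6],[[8,-0.7,1.8],[0,0,0.24],0.6],[[12,-1.05,2.7],[0,0,0.36],0.6],[[16,-1.4,3.6],[0,0,0.48],0.6],[[20,-1.75,4.5],[0,0,0.6],0.6],[[24,-2.1,5.4],[0,0,0.72],0.6],[[28,-2.45,6.3],[0,0,0.84],0.6],[[32,-2.8,7.2],[0,0,0.96],0.6],[[36,-3.15,8.1],[0,0,1.08],0.6],[[40,-3.5,9],[0,0,1.2],0.6]])

```text
time: 1.87
tool_pos: [0.4664, 0.0963, 0.1657]
ee_rot: [-3.142, -0.001, 0.432]
wrist_force: [0.7, 0.5, -0.1]
width: 0.0563
```

```bash
cat >> h.py <<'E'
def delta(x,y,z,yawdeg):
    from scipy.spatial.transform import Rotation as Ro
    o=robot.get_obs(); R=Ro.from_euler('xyz',o['ee_rot']); T=Ro.from_euler('xyz',[np.pi,0,np.radians(yawdeg)])
    d=R.inv().apply(np.array([x,y,z])-o['tool_pos'])*100; r=(R.inv()*T).as_rotvec()
    print("pos",o['tool_pos'].round(4),"rpy",o['ee_rot'].round(3),"w",round(o['width'],4)," -> shift cm",d.round(2),"rot",r.round(3),"rows",round(np.linalg.norm(d)/4.1,1),round(np.linalg.norm(r)/.124,1))
E
python3 - <<'E'
from h import *
delta(.4653,.1243,.10,-5)
delta(.4653,.1243,.017,-5)
E
```

```text
pos [0.4664 0.0963 0.1657] rpy [-3.142e+00 -1.000e-03  4.320e-01] w 0.0563  -> shift cm [ 1.07 -2.58  6.57] rot [-0.    -0.001  0.519] rows 1.7 4.2
pos [0.4664 0.0963 0.1657] rpy [-3.142e+00 -1.000e-03  4.320e-01] w 0.0563  -> shift cm [ 1.06 -2.58 14.87] rot [-0.    -0.001  0.519] rows 3.7 4.2
```

```bash
cat >> h.py <<'E'
import json,os
def ax(yaw): # tool x, tool y in world
    return np.array([np.cos(yaw),np.sin(yaw),0]),np.array([np.sin(yaw),-np.cos(yaw),0])
def upd(tx,ty,tz,rz):
    s=json.load(open('cmd.json')); X,Y=ax(s[3]); p=np.array(s[:3])+(X*tx+Y*ty)/100+np.array([0,0,-tz/100])
    json.dump([*p,s[3]-rz],open('cmd.json','w'))
def delta(x,y,z,yawdeg):
    s=json.load(open('cmd.json')); X,Y=ax(s[3]); d=(np.array([x,y,z])-s[:3])*100
    r=s[3]-np.radians(yawdeg); r=(r+np.pi)%(2*np.pi)-np.pi
    print("cmd",np.round(s,4),"-> shift",(d@X).round(2),(d@Y).round(2),(-d[2]).round(2),"rz",r.round(3),"rows",round(np.linalg.norm(d)/4.1,1),round(abs(r)/.124,1))
E
python3 - <<'E'
from h import *
json.dump([.465,.12,.16,np.pi/2-1.2],open('cmd.json','w'))
delta(.4653,.1243,.09,-5)
delta(.4653,.1243,.018,-5)
E
```

```text
cmd [0.465  0.12   0.16   0.3708] -> shift 0.18 -0.39 7.0 rz 0.458 rows 1.7 3.7
cmd [0.465  0.12   0.16   0.3708] -> shift 0.18 -0.39 14.2 rz 0.458 rows 3.5 3.7
```

apply_moves(moves=[[[0.2,-0.4,1],[0,0,0.12],0.6],[[0.2,-0.4,2],[0,0,0.24],0.6],[[0.2,-0.4,3],[0,0,0.36],0.6],[[0.2,-0.4,5],[0,0,0.458],0.6],[[0.2,-0.4,8],[0,0,0.458],0.6],[[0.2,-0.4,11],[0,0,0.458],0.6],[[0.2,-0.4,13],[0,0,0.458],0.6],[[0.2,-0.4,14.2],[0,0,0.458],0.6],[[0.2,-0.4,14.2],[0,0,0.458],0.6],[[0.2,-0.4,14.2],[0,0,0.458],0.6]])

```text
time: 2.7
tool_pos: [0.4668, 0.0986, 0.0235]
ee_rot: [-3.142, 0.001, -0.022]
wrist_force: [0.2, 0.5, 0.2]
width: 0.0563
```

```bash
python3 - <<'E'
from h import *
upd(.2,-.4,14.2,.458)
im=optics.snapshot("wrist"); cv2.imwrite("pics/w2.png",im[:,:,::-1])
im=optics.snapshot("side"); cv2.imwrite("pics/s2.png",cv2.resize(im[180:400,190:470],None,fx=2.8,fy=2.6)[:,:,::-1])
E
```

```text
(no output)
```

View pics/w2.png

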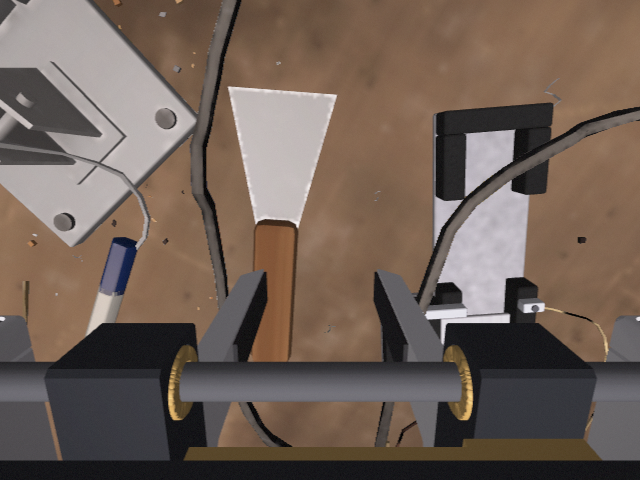

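View pics/s2.png

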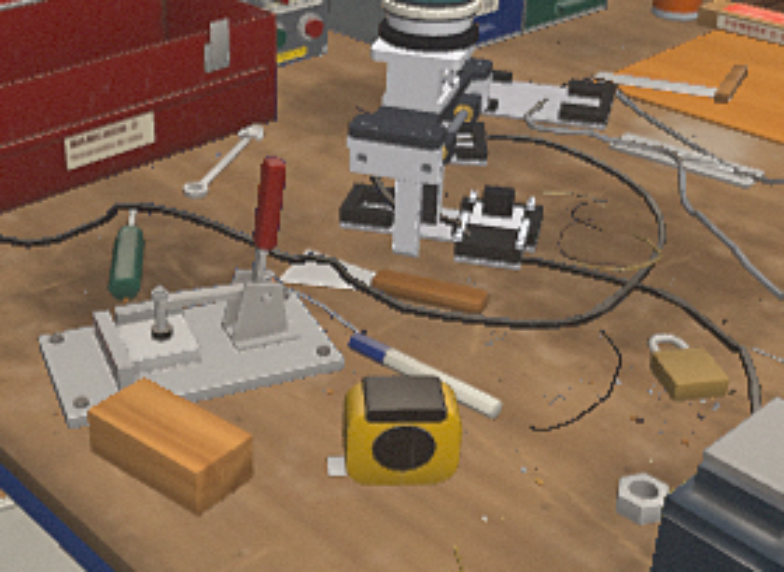

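```bash
cat >> h.py <<'E'
def delta(x,y,z,yawdeg,p=None):
    o=robot.get_obs(); s=[*o['tool_pos'],o['ee_rot'][2]]
    if p is not None: s=[p[0],p[1],p[2],np.radians(p[3])]
    X,Y=ax(s[3]); d=(np.array([x,y,z])-s[:3])*100
    r=s[3]-np.radians(yawdeg); r=(r+np.pi)%(2*np.pi)-np.pi
    print("cur",np.round(s,4),"-> shift",(d@X).round(2),(d@Y).round(2),(-d[2]).round(2),"rz",r.round(3),"rows",round(np.linalg.norm(d)/3.8,1),round(abs(r)/.12,1))
E
python3 - <<'E'
from h import *
delta(.4653,.1243,.05,-5)
delta(.4653,.1243,.017,-5)
c=cal("wrist")
A=cast(c,[[229,87],[336,96]],.006); fit([(.030,-.084),(-.030,-.084)],A)
E
```

```text
cur [ 0.4686  0.0983  0.0253 -0.0227] -> shift -0.39 -2.6 -2.47 rz 0.065 rows 0.9 0.5
cur [ 0.4686  0.0983  0.0253 -0.0227] -> shift -0.39 -2.6 0.83 rz 0.065 rows 0.7 0.5
origin [0.485  0.1237] yaw deg 84.3 resid mm [[-0.1, -0.5], [0.1, 0.5]]
```

apply_moves(moves=[[[0,0,-2.5],[0,0,0],0.6],[[-0.2,-1.2,-2.5],[0,0,0.03],0.6],[[-0.4,-2.6,-2.5],[0,0,0.065],0.6],[[-0.4,-2.6,-2.5],[0,0,0.065],0.6],[[-0.4,-2.6,-1],[0,0,0.065],0.6],[[-0.4,-2.6,0.3],[0,0,0.065],0.6],[[-0.4,-2.6,0.7],[0,0,0.065],0.6],[[-0.4,-2.6,0.7],[0,0,0.065],0.6],[[-0.4,-2.6,0.7],[0,0,0.065],0.15],[[-0.4,-2.6,0.7],[0,0,0.065],0.15]])

```text
time: 3.63
tool_pos: [0.4653, 0.1234, 0.018]
ee_rot: [-3.141, -0.002, -0.089]
wrist_force: [-0.0, 0.0, 0.4]
width: 0.0464
```

apply_moves(moves=[[[0,0,0],[0,0,0],0],[[0,0,0],[0,0,0],0],[[0,0,0],[0,0,0],0],[[0,0,0],[0,0,0],0],[[0,0,-3],[0,0,0],0],[[0,0,-6],[0,0,0],0],[[0,0,-9],[0,0,0],0],[[0,0,-9],[0,0,0],0],[[0,0,-9],[0,0,0],0],[[0,0,-9],[0,0,0],0]])

```text
time: 4.47
tool_pos: [0.4641, 0.1234, 0.1063]
ee_rot: [3.141, 0.001, -0.089]
wrist_force: [-0.4, 0.2, -0.5]
width: 0.0003
```

```bash
python3 - <<'E'
from h import *
im=optics.snapshot("wrist"); cv2.imwrite("pics/w3.png",im[:,:,::-1])
delta(.4433,-.3268,.11,0.8)
delta(.4433,-.3268,.024,0.8)
E
```

```text
cur [ 0.4635  0.1233  0.1054 -0.0892] -> shift 2.0 45.01 -0.46 rz -0.103 rows 11.9 0.9
cur [ 0.4635  0.1233  0.1054 -0.0892] -> shift 2.0 45.01 8.14 rz -0.103 rows 12.0 0.9
```

View pics/w3.png

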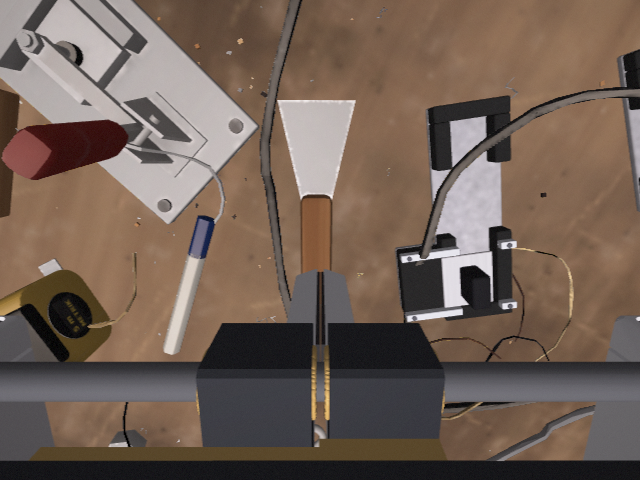

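apply_moves(moves=[[[0,0,0],[0,0,0],0.45],[[0,0,0],[0,0,0],0.45],[[0,0,0],[0,0,0],0.45],[[0,0,0],[0,0,0],0.45],[[0,0,0],[0,0,0],0.45],[[0,0,2],[0,0,0],0.45],[[0,0,4],[0,0,0],0.45],[[0,0,6],[0,0,0],0.45],[[0,0,6],[0,0,0],0.45],[[0,0,6],[0,0,0],0.45]])

```text
time: 5.35
tool_pos: [0.4635, 0.1233, 0.046]
ee_rot: [3.141, 0.003, -0.089]
wrist_force: [0.4, -0.2, 0.9]
width: 0.0425
```

```bash
python3 - <<'E'
from h import *
delta(.4653,.1243,.017,-5)
E
```

```text
cur [ 0.4635  0.1233  0.046  -0.0892] -> shift 0.17 -0.12 2.9 rz -0.002 rows 0.8 0.0
```

apply_moves(moves=[[[0.1,-0.1,2],[0,0,0],0.45],[[0.1,-0.1,2.9],[0,0,0],0.45],[[0.1,-0.1,2.9],[0,0,0],0],[[0.1,-0.1,2.9],[0,0,0],0],[[0.1,-0.1,2.9],[0,0,0],0],[[0.1,-0.1,2.9],[0,0,0],0],[[0.1,-0.1,2.9],[0,0,0],0],[[0.1,-0.1,2.9],[0,0,0],0],[[0.1,-0.1,2.9],[0,0,0],0],[[0.1,-0.1,2.9],[0,0,0],0]])

```text
time: 6.18
tool_pos: [0.4657, 0.1244, 0.0181]
ee_rot: [-3.142, -0.0, -0.089]
wrist_force: [1.0, 0.0, 0.8]
width: 0.0001
```

```bash
python3 - <<'E'
from h import *
im=optics.snapshot("wrist"); cv2.imwrite("pics/w4.png",im[:,:,::-1])
im=optics.snapshot("side"); cv2.imwrite("pics/s4.png",cv2.resize(im[200:350,250:450],None,fx=4,fy=4)[:,:,::-1])
print(robot.get_obs())
E
```

```text
{'time': 6.2833, 'joint_positions': array([ 1.43299788e-01,  3.82349092e-02,  1.77330203e+00, -6.13502967e-07,
        1.32987085e+00,  1.80329542e+00]), 'qvel': array([-0.00133255,  0.00183653,  0.00097648, -0.00111794, -0.00054438,
       -0.00090812]), 'joint_torque': array([ 7.74332329e-04, -2.92698866e+01, -2.76149029e+01, -1.61397224e-03,
       -7.71523942e-02, -3.31410752e-05]), 'tool_pos': array([0.46561985, 0.12436965, 0.01797758]), 'ee_rot': array([-3.14155064e+00, -1.80023393e-04, -8.91991619e-02]), 'wrist_force': array([-0.4832912 , -0.18704914,  0.09246006]), 'wrist_torque': array([ 0.05117231,  0.05446955, -0.03038166]), 'width': 0.00041729150131324046}
```

View pics/w4.png

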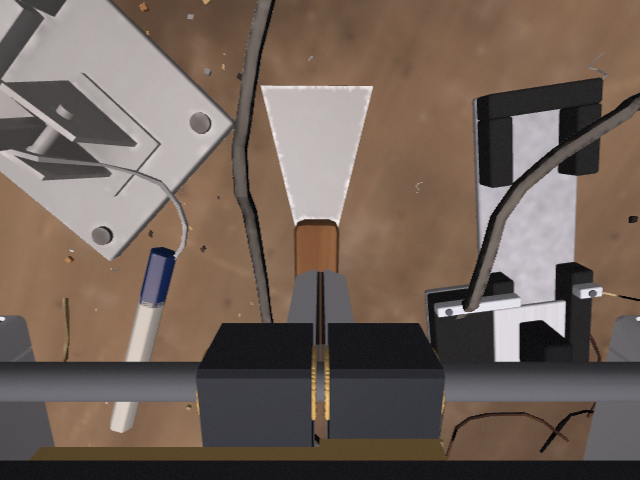

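View pics/s4.png

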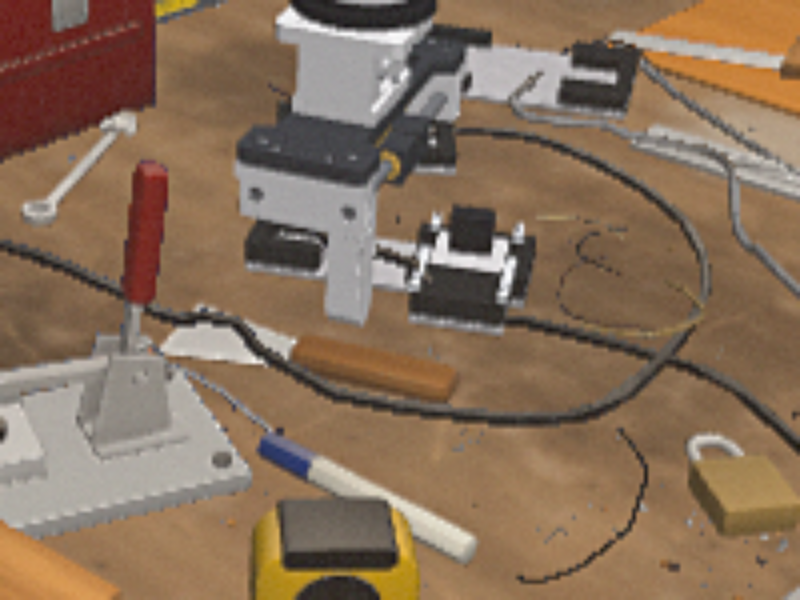

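```bash
python3 - <<'E'
from h import *
s=cal("scene");d=cal("side");w=cal("wrist")
T=np.array([.4656,.1244,.004])
for n,c in [("scene",s),("side",d),("wrist",w)]: print(n,proj(c,[T,T+[0,0,.014]]).round(0).tolist())
im=optics.snapshot("scene"); cv2.imwrite("pics/sc4.png",cv2.resize(im[190:320,200:400],None,fx=4,fy=4)[:,:,::-1])
print("scr side plane0:",proj(d,[[.4653,.1243,.016],[.402,.13,.016],[.57,.1447,.006],[.565,.0864,.006]]).round(0).tolist())
E
```

```text
scene [[258.0, 270.0], [258.0, 265.0]]
side [[336.0, 291.0], [337.0, 286.0]]
wrist [[318.0, 266.0], [317.0, 274.0]]
scr side plane0: [[337.0, 287.0], [364.0, 293.0], [290.0, 287.0], [300.0, 275.0]]
```

View pics/sc4.png

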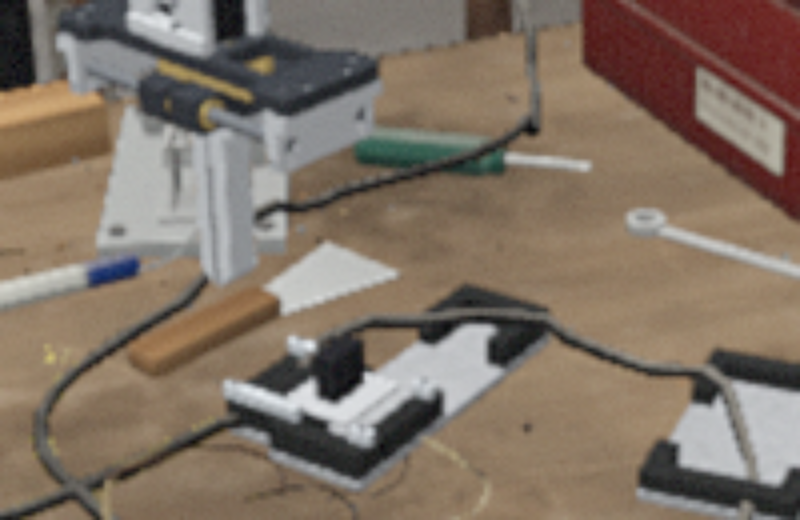

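```bash
python3 - <<'E'
from h import *
s=cal("scene");d=cal("side")
P1=s['K']@np.c_[s['R'],s['t']];P2=d['K']@np.c_[d['R'],d['t']]
def tri(a,b):
    X=cv2.triangulatePoints(P1,P2,np.array(a,float).reshape(2,1),np.array(b,float).reshape(2,1));return (X[:3]/X[3]).ravel().round(4)
print(tri((257,260),(337.5,280)))
print("keeper grip top",tri((200+338/4,190+340/4),(250+473/4,200+208/4)))
print("cap tip of marker",tri((200+137/4,190+265/4),(250+265/4,200+440/4)))
E
```

```text
[0.4633 0.1228 0.0316]
keeper grip top [0.4181 0.0068 0.0536]
cap tip of marker [0.4837 0.2135 0.005 ]
```

```bash
python3 - <<'E'
from h import *
print(robot.tips_ahead, [a for a in dir(robot) if not a.startswith('__')])
E
```

```text
0.014 ['IKError', 'get_obs', 'tips_ahead']
```

apply_moves(moves=[[[0,0,0],[0,0,0],0.45],[[0,0,0],[0,0,0],0.45],[[0,0,0],[0,0,0],0.45],[[0,0,0],[0,0,0],0.45],[[0,0,0],[0,0,0],0.45],[[0,0,0],[0,0,0],0.45],[[0,0,0.6],[0,0,0],0.45],[[0,0,1.2],[0,0,0],0.45],[[0,0,1.8],[0,0,0],0.45],[[0,0,1.8],[0,0,0],0.45]])

```text
time: 7.17
tool_pos: [0.464, 0.1241, -0.0021]
ee_rot: [3.141, 0.004, -0.089]
wrist_force: [-0.9, 0.6, 0.8]
width: 0.0418
```

```bash
python3 - <<'E'
from h import *
im=optics.snapshot("scene"); a=cv2.resize(im[190:320,200:360],None,fx=2.5,fy=4)
im=optics.snapshot("side"); b=cv2.resize(im[210:340,270:430],None,fx=2.5,fy=4)
cv2.imwrite("pics/b5.png",np.hstack([a,b])[:,:,::-1])
o=robot.get_obs();print(o['tool_pos'],o['wrist_force'],o['width'])
E
```

```text
[ 0.46501062  0.1242722  -0.00086897] [-0.34259353 -0.38123455  0.23275249] 0.04242305955412287
```

View pics/b5.png

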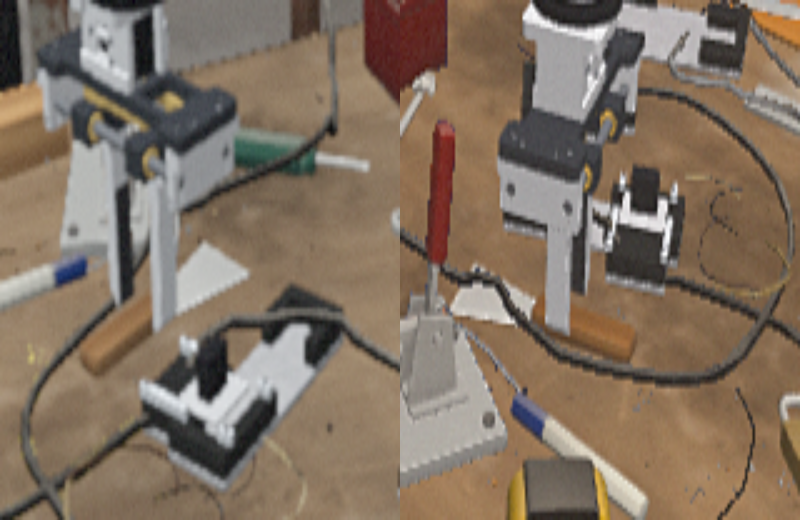

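apply_moves(moves=[[[0,0,0.4],[0,0,0],0.45],[[0,0,0.8],[0,0,0],0.45],[[0,0,0.8],[0,0,0],0],[[0,0,0.8],[0,0,0],0],[[0,0,0.8],[0,0,0],0],[[0,0,0.8],[0,0,0],0],[[0,0,0.8],[0,0,0],0],[[0,0,0.8],[0,0,0],0],[[0,0,0.8],[0,0,0],0],[[0,0,0.8],[0,0,0],0]])

```text
time: 8.1
tool_pos: [0.4656, 0.1243, -0.0081]
ee_rot: [3.142, -0.0, -0.089]
wrist_force: [0.8, 0.7, -0.2]
width: 0.0256
```

apply_moves(moves=[[[0,0,-3],[0,0,0],0],[[0,0,-6],[0,0,0],0],[[0,0,-9],[0,0,0],0],[[0,0,-12],[0,0,0],0],[[0,3,-12],[0,0,-0.02],0],[[0,6,-12],[0,0,-0.04],0],[[0,9,-12],[0,0,-0.06],0],[[0,12,-12],[0,0,-0.08],0],[[0,12,-12],[0,0,-0.1],0],[[0,12,-12],[0,0,-0.1],0]])

```text
time: 8.93
tool_pos: [0.4548, 0.0039, 0.1119]
ee_rot: [-3.141, -0.0, 0.008]
wrist_force: [-0.4, 0.6, -0.7]
width: 0.0256
```

```bash
python3 - <<'E'
from h import *
delta(.4433,-.3268,.09,0.8)
im=optics.snapshot("scene"); cv2.imwrite("pics/sc6.png",im[:,:,::-1])
# cabinet corner
s=cal("scene");c=dict(np.load("w1.npz"))
P1=s['K']@np.c_[s['R'],s['t']];P2=c['K']@np.c_[c['R'],c['t']]
X=cv2.triangulatePoints(P1,P2,np.array([[541.],[193.]]),np.array([[390.],[300.]]));print((X[:3]/X[3]).ravel())
E
```

```text
cur [0.4548 0.0039 0.1119 0.0081] -> shift -1.41 33.06 2.19 rz -0.006 rows 8.7 0.0
[ 0.57649718 -0.37701173  0.2482063 ]
```

View pics/sc6.png

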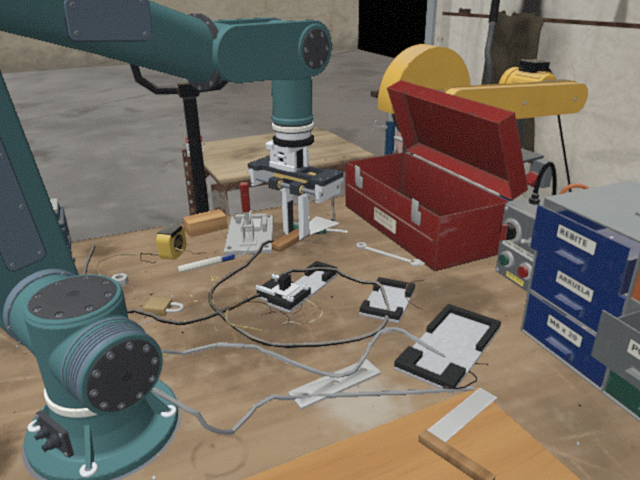

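apply_moves(moves=[[[-0.2,3.5,0],[0,0,0],0],[[-0.4,7,0],[0,0,0],0],[[-0.6,10.5,0],[0,0,0],0],[[-0.8,14,0],[0,0,0],0],[[-1,17.5,0],[0,0,0],0],[[-1.2,21,0],[0,0,0],0],[[-1.4,24.5,0],[0,0,0],0],[[-1.4,28,0],[0,0,0],0],[[-1.4,31,0],[0,0,0],0],[[-1.4,33,0],[0,0,0],0]])

```text
time: 9.82
tool_pos: [0.4452, -0.3268, 0.1115]
ee_rot: [3.141, -0.0, 0.01]
wrist_force: [-0.2, -0.1, -1.1]
width: 0.0258
```

apply_moves(moves=[[[0,0,0],[0,0,0],0],[[0,0,0],[0,0,0],0],[[0,0,2],[0,0,0],0],[[0,0,4],[0,0,0],0],[[0,0,6],[0,0,0],0],[[0,0,7],[0,0,0],0],[[0,0,7],[0,0,0],0],[[0,0,7],[0,0,0],0],[[0,0,7],[0,0,0],0],[[0,0,7],[0,0,0],0]])

```text
time: 10.65
tool_pos: [0.4456, -0.3258, 0.0437]
ee_rot: [3.139, -0.003, 0.011]
wrist_force: [-0.1, -0.1, -0.6]
width: 0.0254
```

```bash
python3 - <<'E'
from h import *
delta(.4433,-.3268,-.001,0.8)
im=optics.snapshot("wrist"); cv2.imwrite("pics/w7.png",im[:,:,::-1])
im=optics.snapshot("scene"); cv2.imwrite("pics/sc7.png",cv2.resize(im[250:410,360:560],None,fx=4,fy=3.7)[:,:,::-1])
E
```

```text
cur [ 0.4456 -0.3258  0.0437  0.0113] -> shift -0.23 0.1 4.47 rz -0.003 rows 1.2 0.0
```

View pics/w7.png

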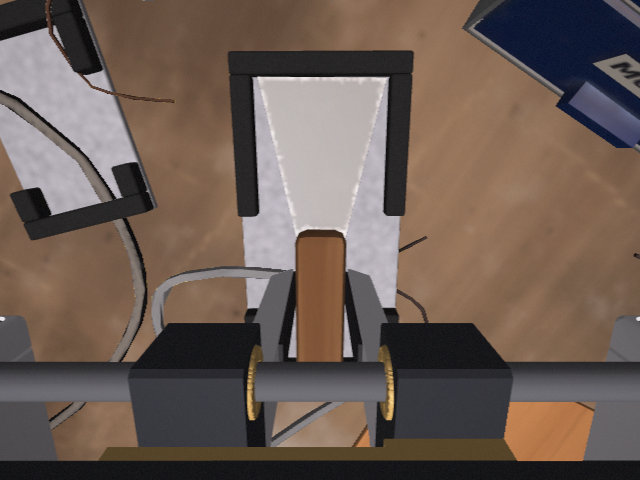

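View pics/sc7.png

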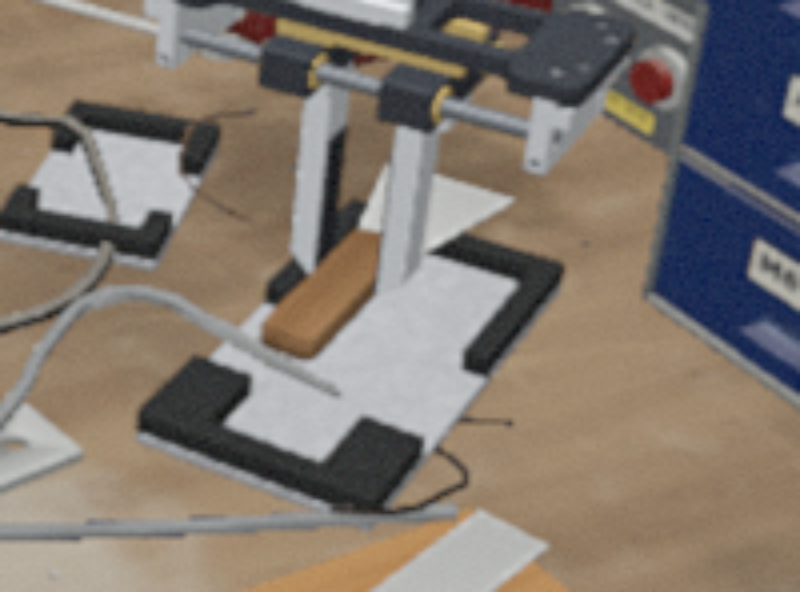

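```bash
python3 - <<'E'
from h import *
c=cal("wrist"); P=cast(c,[[229,52],[413,52],[237,216],[405,216]],.018)
fit([(.052,-.106),(-.052,-.106),(.052,-.012),(-.052,-.012)],P)
# held scraper, z: tool z .044 -> underside at .044+.008
B=cast(c,[[257,78],[387,78]],.052+.005); fit([(.030,-.084),(-.030,-.084)],B)
E
```

```text
origin [ 0.4609 -0.3277] yaw deg 90.74 resid mm [[-0.9, -1.3], [-0.9, 1.3], [1.0, -0.2], [0.9, 0.2]]
origin [ 0.4627 -0.3279] yaw deg 90.75 resid mm [[0.0, -0.0], [-0.0, 0.0]]
```

apply_moves(moves=[[[-0.1,0,1.5],[0,0,0],0],[[-0.1,0,3],[0,0,0],0],[[-0.1,0,3.8],[0,0,0],0],[[-0.1,0,4.2],[0,0,0],0],[[-0.1,0,4.5],[0,0,0],0],[[-0.1,0,4.5],[0,0,0],0],[[-0.1,0,4.5],[0,0,0],0],[[-0.1,0,4.5],[0,0,0],0.3],[[-0.1,0,4.5],[0,0,0],0.5],[[-0.1,0,4.5],[0,0,0],0.5]])

```text
time: 11.58
tool_pos: [0.4438, -0.3256, -0.0027]
ee_rot: [3.141, -0.001, 0.011]
wrist_force: [0.4, -0.2, 0.6]
width: 0.0385
```

apply_moves(moves=[[[0,0,0],[0,0,0],0.5],[[0,0,0],[0,0,0],0.5],[[0,0,-2],[0,0,0],0.5],[[0,0,-5],[0,0,0],0.5],[[0,0,-8],[0,0,0],0.5],[[0,0,-11],[0,0,0],0.5],[[0,0,-14],[0,0,0],0.5],[[0,0,-16],[0,0,0],0.5],[[0,0,-16],[0,0,0],0.5],[[0,0,-16],[0,0,0],0.5]])

```text
time: 12.42
tool_pos: [0.4441, -0.3259, 0.1582]
ee_rot: [3.139, -0.002, 0.011]
wrist_force: [-0.8, 0.1, -1.3]
width: 0.047
```

```bash
python3 - <<'E'
from h import *
im=optics.snapshot("wrist"); cv2.imwrite("pics/w8.png",im[:,:,::-1])
print(robot.get_obs()['tool_pos'])
E
```

```text
[ 0.44325731 -0.32509926  0.15619708]
```

View pics/w8.png

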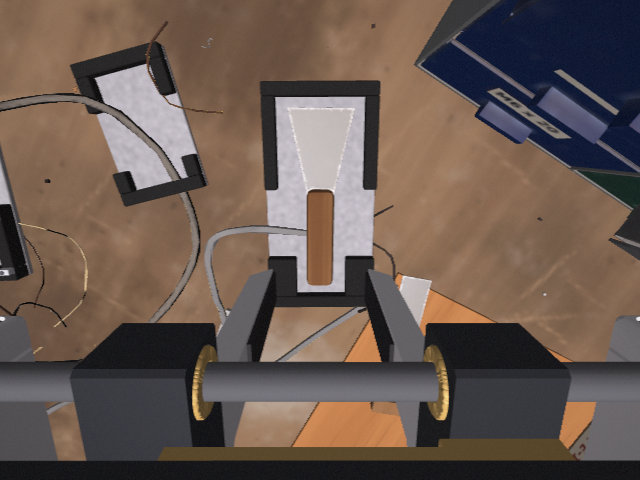

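apply_moves(moves=[[[-0.8,-3.7,-0.5],[0,0,0],0.8],[[-1.6,-7.4,-1],[0,0,0],0.8],[[-2.4,-11.1,-1.5],[0,0,0],0.8],[[-3.2,-14.8,-2],[0,0,0],0.8],[[-4,-18.5,-2.5],[0,0,0],0.8],[[-4.8,-22.2,-3],[0,0,0],0.8],[[-5.6,-25.9,-3.5],[0,0,0],0.8],[[-6.4,-29.6,-4],[0,0,0],0.8],[[-7.2,-33.3,-4],[0,0,0],0.8],[[-8,-37,-4],[0,0,0],0.8]])

```text
time: 13.3
tool_pos: [0.3578, 0.0453, 0.1948]
ee_rot: [-3.141, 0.003, 0.01]
wrist_force: [1.0, 0.2, 0.2]
width: 0.0752
```

apply_moves(moves=[[[-0.8,-3.7,0],[0,0,0],0.8],[[-1.6,-7.4,0],[0,0,0],0.8],[[-2.4,-11.1,0],[0,0,0],0.8],[[-3.2,-14.8,0],[0,0,0],0.8],[[-4,-18.5,0],[0,0,0],0.8],[[-4.8,-22.2,0],[0,0,0],0.8],[[-5.6,-24.5,0],[0,0,0],0.8],[[-6.4,-24.5,0],[0,0,0],0.8],[[-6.4,-24.5,0],[0,0,0],0.8],[[-6.4,-24.5,0],[0,0,0],0.8]])

```text
time: 14.13
tool_pos: [0.2922, 0.2871, 0.1952]
ee_rot: [3.139, 0.002, 0.011]
wrist_force: [0.2, 0.1, -0.0]
width: 0.0753
```

```bash
python3 - <<'E'
from h import *
c=cal("wrist");im=optics.snapshot("wrist"); cv2.imwrite("pics/w9.png",im[:,:,::-1]); np.savez("w9.npz",im=im,**c)
print(robot.get_obs()['tool_pos'])
E
```

```text
[0.29269448 0.28697206 0.19571802]
```

View pics/w9.png

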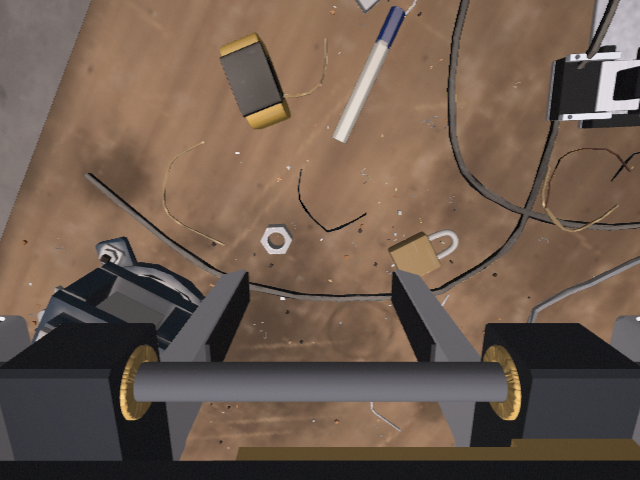

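```bash
python3 - <<'E'
import cv2
im=cv2.imread("pics/w9.png"); cv2.imwrite("pics/z9.png",cv2.resize(im[0:150,205:420],None,fx=3.7,fy=4,interpolation=cv2.INTER_CUBIC))
E
```

```text
(no output)
```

View pics/z9.png

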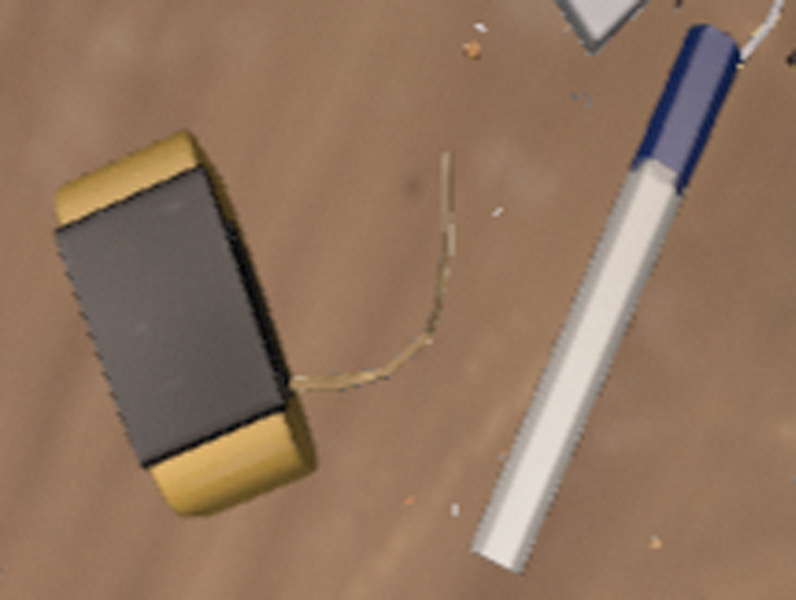

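```bash
python3 - <<'E'
from h import *
c=dict(np.load("w9.npz"))
z=lambda L:np.array([[205+u/3.7,v/4] for u,v in L])
P=cast(c,z([(57,232),(204,168),(288,408),(148,466)]),.068);print(P.round(4),P.mean(0).round(4))
# y ends
print("dir deg",np.degrees(np.arctan2(*((P[0]+P[1])-(P[2]+P[3]))[[1,0]])), "edge1",np.degrees(np.arctan2(*(P[0]-P[3])[[1,0]])),"edge2",np.degrees(np.arctan2(*(P[1]-P[2])[[1,0]])),"cross",np.degrees(np.arctan2(*(P[0]-P[1])[[1,0]])), np.linalg.norm(P[0]-P[1]),np.linalg.norm(P[1]-P[2]))
# lower-end yellow end at mid height
print("yellow end far/near at z=.05", cast(c,z([(125,155),(262,495)]),.055).round(4))
M=cast(c,z([(715,28),(738,45),(475,548),(520,572)]),.008);print("marker",M.round(4))
M=cast(c,z([(718,33),(497,558)]),.010);print("marker mid",M.mean(0).round(4),np.degrees(np.arctan2(*(M[0]-M[1])[[1,0]])),np.linalg.norm(M[0]-M[1]))
E
```

```text
[[0.4284 0.3676 0.068 ]
 [0.4406 0.3351 0.068 ]
 [0.3956 0.3176 0.068 ]
 [0.3837 0.3495 0.068 ]] [0.4121 0.3425 0.068 ]
dir deg 21.62755336567702 edge1 21.954180563570354 edge2 21.30128761710427 cross 110.54529040927777 0.03461916316167425 0.04825560598238934
yellow end far/near at z=.05 [[0.4458 0.3547 0.055 ]
 [0.3787 0.3252 0.055 ]]
marker [[0.4856 0.2149 0.008 ]
 [0.4822 0.2089 0.008 ]
 [0.3684 0.2726 0.008 ]
 [0.3626 0.2601 0.008 ]]
marker mid [0.425  0.2405 0.01  ] -23.833752494819944 0.12899423331568793
```

```bash
python3 - <<'E'
from h import *
c=dict(np.load("w9.npz"))
for z in (.05,.1,.15): print(z,cast(c,[[110,255],[200,300],[110,235]],z).round(3).tolist())
delta(.4122,.3415,.15,21.6)
E
```

```text
0.05 [[0.254, 0.49, 0.05], [0.207, 0.406, 0.05], [0.274, 0.487, 0.05]]
0.1 [[0.271, 0.46, 0.1], [0.231, 0.388, 0.1], [0.288, 0.458, 0.1]]
0.15 [[0.287, 0.43, 0.15], [0.254, 0.371, 0.15], [0.302, 0.428, 0.15]]
cur [0.2927 0.287  0.1957 0.0099] -> shift 12.0 -5.33 4.57 rz -0.367 rows 3.7 3.1
```

apply_moves(moves=[[[3,-1.3,0.5],[0,0,-0.09],0.8],[[6,-2.6,1],[0,0,-0.18],0.8],[[9,-4,1.5],[0,0,-0.27],0.8],[[12,-5.3,2],[0,0,-0.367],0.8],[[12,-5.3,4],[0,0,-0.367],0.8],[[12,-5.3,7],[0,0,-0.367],0.8],[[12,-5.3,9],[0,0,-0.367],0.8],[[12,-5.3,9],[0,0,-0.367],0.8],[[12,-5.3,9],[0,0,-0.367],0.8],[[12,-5.3,9],[0,0,-0.367],0.8]])

```text
time: 15.02
tool_pos: [0.4134, 0.3419, 0.1084]
ee_rot: [-3.141, -0.002, 0.376]
wrist_force: [1.6, -0.4, 0.2]
width: 0.0752
```

```bash
python3 - <<'E'
from h import *
delta(.4122,.3415,.006,21.6)
im=optics.snapshot("wrist"); cv2.imwrite("pics/w10.png",im[:,:,::-1])
E
```

```text
cur [0.4134 0.3419 0.1084 0.3762] -> shift -0.13 -0.0 10.24 rz -0.001 rows 2.7 0.0
```

View pics/w10.png

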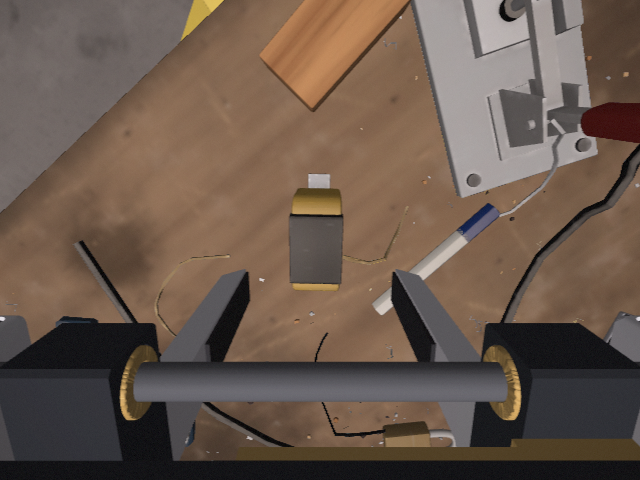

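apply_moves(moves=[[[-0.1,0,3],[0,0,0],0.8],[[-0.1,0,6],[0,0,0],0.8],[[-0.1,0,8.5],[0,0,0],0.8],[[-0.1,0,9.8],[0,0,0],0.8],[[-0.1,0,10.2],[0,0,0],0.6],[[-0.1,0,10.2],[0,0,0],0],[[-0.1,0,10.2],[0,0,0],0],[[-0.1,0,10.2],[0,0,0],0],[[-0.1,0,10.2],[0,0,0],0],[[-0.1,0,10.2],[0,0,0],0]])

```text
time: 15.9
tool_pos: [0.4122, 0.3427, 0.0064]
ee_rot: [-3.141, -0.003, 0.378]
wrist_force: [-1.1, -0.0, 0.3]
width: 0.0382
```

apply_moves(moves=[[[0,0,0],[0,0,0],0],[[0,0,0],[0,0,0],0],[[0,0,0],[0,0,0],0],[[0,0,0],[0,0,0],0],[[0,0,0],[0,0,0],0],[[0,0,-2],[0,0,0],0],[[0,0,-4],[0,0,0],0],[[0,0,-7],[0,0,0],0],[[0,0,-10],[0,0,0],0],[[0,0,-10],[0,0,0],0]])

```text
time: 16.73
tool_pos: [0.4141, 0.3437, 0.1104]
ee_rot: [-3.14, -0.01, 0.378]
wrist_force: [1.7, 1.3, -0.9]
width: 0.034
```

```bash
python3 - <<'E'
from h import *
im=optics.snapshot("wrist"); cv2.imwrite("pics/w11.png",im[:,:,::-1])
# refine tape insert from w8 not saved calib; just plan
delta(.40,.0,.13,14.4)
o=robot.get_obs(); delta(.5218,-.1686,.013,14.4)
E
```

```text
cur [0.413  0.3429 0.1073 0.3778] -> shift -13.86 31.4 -2.27 rz 0.126 rows 9.1 1.1
cur [0.413  0.3429 0.1073 0.3778] -> shift -8.75 51.56 9.43 rz 0.126 rows 14.0 1.1
```

View pics/w11.png

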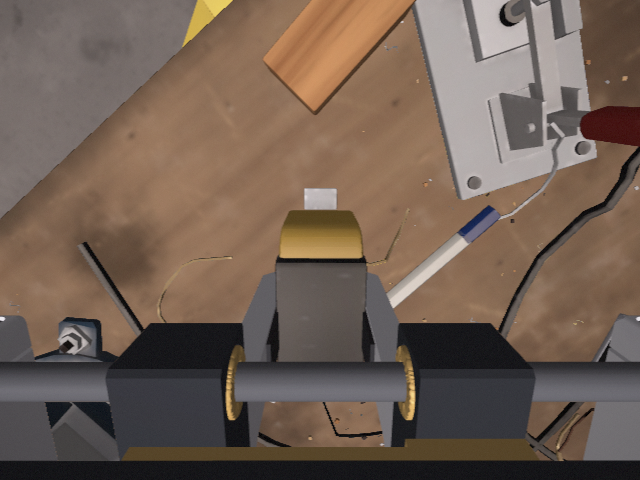

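apply_moves(moves=[[[-1.4,3.1,-1],[0,0,0],0],[[-2.8,6.2,-2],[0,0,0],0],[[-4.2,9.4,-2.3],[0,0,0.02],0],[[-5.6,12.5,-2.3],[0,0,0.04],0],[[-7,15.7,-2.3],[0,0,0.06],0],[[-8.4,18.8,-2.3],[0,0,0.08],0],[[-9.8,22,-2.3],[0,0,0.1],0],[[-11.1,25.1,-2.3],[0,0,0.126],0],[[-12.5,28.3,-2.3],[0,0,0.126],0],[[-13.9,31.4,-2.3],[0,0,0.126],0]])

```text
time: 17.62
tool_pos: [0.3955, -0.0025, 0.1244]
ee_rot: [-3.14, 0.005, 0.252]
wrist_force: [0.6, 0.0, -3.2]
width: 0.0336
```

```bash
python3 - <<'E'
from h import *
delta(.5218,-.1686,.10,14.4)
E
```

```text
cur [ 0.3955 -0.0025  0.1244  0.2519] -> shift 8.09 19.23 2.44 rz 0.001 rows 5.5 0.0
```

apply_moves(moves=[[[1.3,3.2,0],[0,0,0],0],[[2.7,6.4,0],[0,0,0],0],[[4,9.6,0],[0,0,0],0],[[5.4,12.8,0],[0,0,0],0],[[6.7,16,0],[0,0,0],0],[[8,19.2,0],[0,0,0],0],[[8,19.2,1.5],[0,0,0],0],[[8,19.2,3.5],[0,0,0],0],[[8,19.2,3.5],[0,0,0],0],[[8,19.2,3.5],[0,0,0],0]])

```text
time: 18.45
tool_pos: [0.5203, -0.166, 0.0883]
ee_rot: [-3.136, 0.007, 0.252]
wrist_force: [0.3, 0.6, -2.5]
width: 0.034
```

```bash
python3 - <<'E'
from h import *
delta(.5218,-.1686,.013,14.4)
c=cal("wrist");im=optics.snapshot("wrist"); cv2.imwrite("pics/w12.png",im[:,:,::-1]); np.savez("w12.npz",im=im,**c)
im=optics.snapshot("scene"); cv2.imwrite("pics/sc12.png",cv2.resize(im[180:340,320:480],None,fx=4,fy=3.7)[:,:,::-1])
E
```

```text
cur [ 0.5203 -0.166   0.0883  0.2516] -> shift 0.08 0.29 7.53 rz 0.0 rows 2.0 0.0
```

View pics/w12.png

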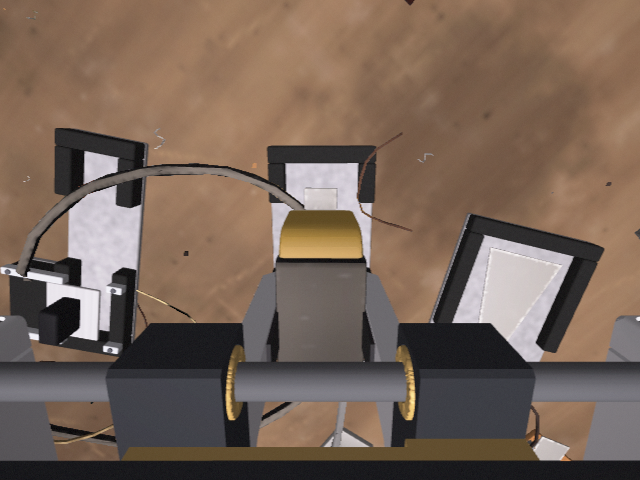

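View pics/sc12.png

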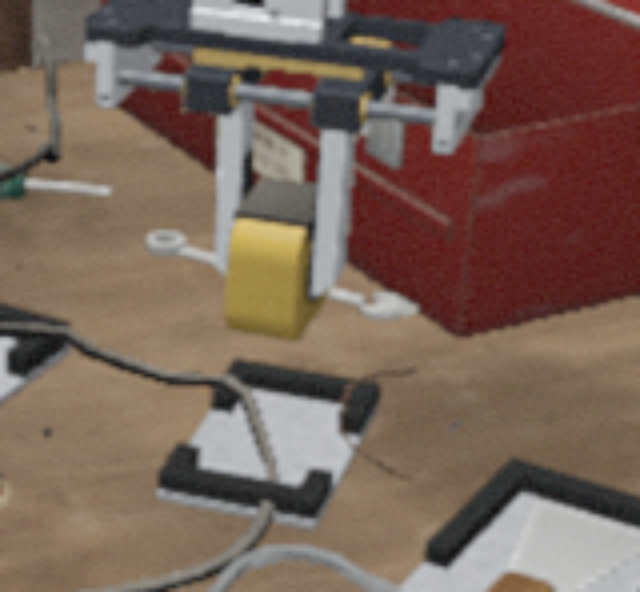

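```bash
python3 - <<'E'
from h import *
c=dict(np.load("w12.npz")); P=cast(c,[[267,148],[376,148],[272,203],[375,203]],.018)
fit([(.039,-.063),(-.039,-.063),(.039,-.022),(-.039,-.022)],P)
# tape hook: hook near z bottom (tape bottom at tool z - .006)
print("hook mid, z .085/.09",cast(c,[[321,188]],.085),cast(c,[[321,188]],.1), "expected hook end:", .5203+.046*np.cos(.252),-.166+.046*np.sin(.252))
w=dict(np.load("w1.npz"))
print("box corner",cast(w,[[490,122]],0),cast(w,[[490,122]],.1),cast(w,[[490,122]],.14))
E
```

```text
origin [ 0.5261 -0.1676] yaw deg 105.0 resid mm [[-0.5, -0.1], [-1.4, 0.8], [1.6, -1.4], [0.4, 0.7]]
hook mid, z .085/.09 [[ 0.56746868 -0.1555164   0.085     ]] [[ 0.56946274 -0.15502528  0.1       ]] expected hook end: 0.5648471211096993 -0.15453030075207785
box corner [[ 0.69649059 -0.18609456  0.        ]] [[ 0.6520446  -0.19061686  0.1       ]] [[ 0.63426621 -0.19242577  0.14      ]]
```

apply_moves(moves=[[[0.1,0.2,2],[0,0,0],0],[[0.1,0.2,4],[0,0,0],0],[[0.1,0.2,5.5],[0,0,0],0],[[0.1,0.2,6.5],[0,0,0],0],[[0.1,0.2,7.1],[0,0,0],0],[[0.1,0.2,7.4],[0,0,0],0],[[0.1,0.2,7.4],[0,0,0],0],[[0.1,0.2,7.4],[0,0,0],0],[[0.1,0.2,7.4],[0,0,0],0],[[0.1,0.2,7.4],[0,0,0],0]])

```text
time: 19.38
tool_pos: [0.5255, -0.1691, 0.02]
ee_rot: [3.14, -0.002, 0.252]
wrist_force: [0.1, 0.3, -2.8]
width: 0.0342
```

```bash
python3 - <<'E'
from h import *
delta(.5218,-.1686,.013,14.4); print(robot.get_obs()['wrist_force'])
im=optics.snapshot("scene"); cv2.imwrite("pics/sc13.png",cv2.resize(im[180:340,320:480],None,fx=4,fy=3.7)[:,:,::-1])
E
```

```text
cur [ 0.5255 -0.1691  0.02    0.2518] -> shift -0.35 -0.14 0.7 rz 0.0 rows 0.2 0.0
[ 0.09771581  0.33255229 -2.81314239]
```

View pics/sc13.png

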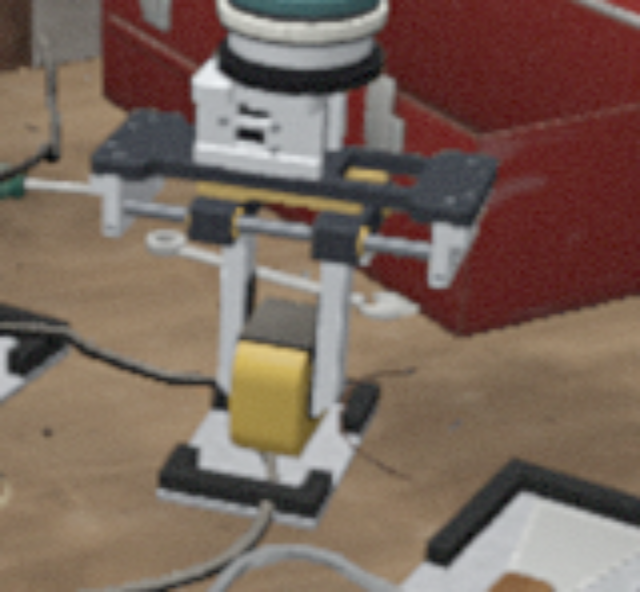

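apply_moves(moves=[[[-0.2,-0.1,0.2],[0,0,0],0],[[-0.3,-0.1,0.4],[0,0,0],0],[[-0.3,-0.1,0.6],[0,0,0],0],[[-0.3,-0.1,0.7],[0,0,0],0],[[-0.3,-0.1,0.7],[0,0,0],0],[[-0.3,-0.1,0.7],[0,0,0],0],[[-0.3,-0.1,0.7],[0,0,0],0],[[-0.3,-0.1,0.7],[0,0,0],0],[[-0.3,-0.1,0.7],[0,0,0],0],[[-0.3,-0.1,0.7],[0,0,0],0]])

```text
time: 20.27
tool_pos: [0.5214, -0.1686, 0.0122]
ee_rot: [-3.142, 0.0, 0.252]
wrist_force: [-3.2, 1.2, 2.4]
width: 0.0339
```

apply_moves(moves=[[[0,0,0],[0,0,0],0.4],[[0,0,0],[0,0,0],0.5],[[0,0,0],[0,0,0],0.6],[[0,0,0],[0,0,0],0.7],[[0,0,0],[0,0,0],0.7],[[0,0,0],[0,0,0],0.7],[[0,0,0],[0,0,0],0.7],[[0,0,-1],[0,0,0],0.7],[[0,0,-2.5],[0,0,0],0.7],[[0,0,-2.5],[0,0,0],0.7]])

```text
time: 21.1
tool_pos: [0.5238, -0.1696, 0.0405]
ee_rot: [3.138, -0.005, 0.252]
wrist_force: [1.0, 0.1, 0.3]
width: 0.066
```

apply_moves(moves=[[[0,0,-3],[0,0,0],0.7],[[0,0,-6],[0,0,0],0.7],[[0,0,-9],[0,0,0],0.7],[[-1,0,-12],[0,0,0],0.7],[[-3,-1,-14],[0,0,0],0.7],[[-6,-2,-14],[0,0,0],0.5],[[-8,-2,-14],[0,0,0],0.5],[[-8,-2,-14],[0,0,0],0.5],[[-8,-2,-14],[0,0,0],0.5],[[-8,-2,-14],[0,0,0],0.5]])

```text
time: 21.93
tool_pos: [0.4397, -0.1692, 0.1768]
ee_rot: [3.142, -0.001, 0.252]
wrist_force: [0.9, 0.8, 0.7]
width: 0.0469
```

```bash
python3 - <<'E'
from h import *
c=cal("wrist");im=optics.snapshot("wrist"); cv2.imwrite("pics/w14.png",im[:,:,::-1]); np.savez("w14.npz",im=im,**c)
print(robot.get_obs()['tool_pos'])
E
```

```text
[ 0.43981623 -0.16906094  0.17656416]
```

View pics/w14.png

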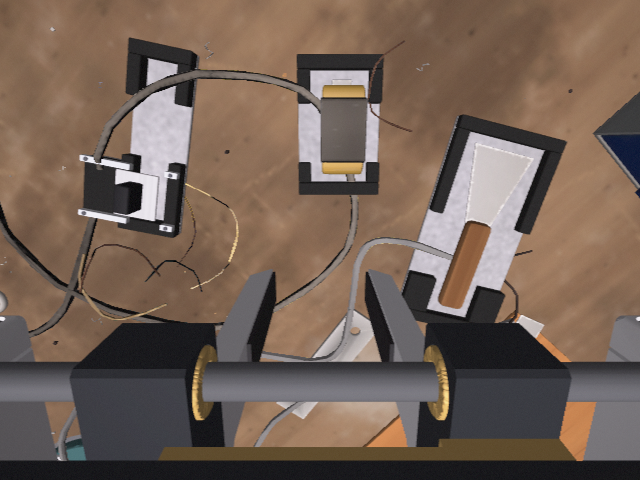

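```bash
python3 - <<'E'
import cv2
im=cv2.imread("pics/w14.png"); cv2.imwrite("pics/z14.png",cv2.resize(im[30:245,70:210],None,fx=4,fy=2.75,interpolation=cv2.INTER_CUBIC))
E
```

```text
(no output)
```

View pics/z14.png

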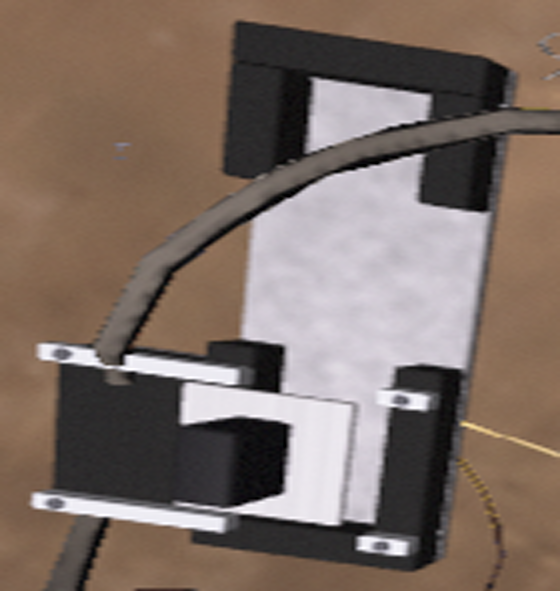

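```bash
python3 - <<'E'
from h import *
c=dict(np.load("w14.npz"))
z=lambda L:np.array([[70+u/4,30+v/2.75] for u,v in L])
print("grip",cast(c,z([(207,465)]),.053), cast(c,z([(178,428),(240,425),(228,505),(178,500)]),.053).round(4).tolist())
P=cast(c,z([(235,22),(490,62),(223,172),(487,210),(418,570)]),.022)
fit([(.028,-.087),(-.028,-.087),(.028,-.040),(-.028,-.040),(-.028,.087)],P)
delta(.4194,-.0035,.10,3.3)
E
```

```text
grip [[0.41855531 0.00442447 0.053     ]] [[0.4288, 0.0119, 0.053], [0.4332, -0.0011, 0.053], [0.4066, -0.0016, 0.053], [0.4055, 0.0094, 0.053]]
origin [ 0.4681 -0.0035] yaw deg 93.25 resid mm [[-1.2, 0.5], [-1.9, 1.0], [0.7, 0.5], [0.8, -2.9], [1.5, 0.9]]
cur [ 0.4398 -0.1691  0.1766  0.252 ] -> shift 2.15 -16.54 7.66 rz 0.194 rows 4.8 1.6
```

apply_moves(moves=[[[0.5,-3.6,0],[0,0,0.05],0.5],[[1,-7.2,0],[0,0,0.1],0.5],[[1.5,-10.8,1],[0,0,0.15],0.5],[[2,-14.4,2],[0,0,0.194],0.5],[[2.2,-17.3,4],[0,0,0.194],0.5],[[2.2,-17.3,7],[0,0,0.194],0.5],[[2.2,-17.3,8.5],[0,0,0.194],0.5],[[2.2,-17.3,8.5],[0,0,0.194],0.5],[[2.2,-17.3,8.5],[0,0,0.194],0.5],[[2.2,-17.3,8.5],[0,0,0.194],0.5]])

```text
time: 22.82
tool_pos: [0.4185, 0.0038, 0.0929]
ee_rot: [3.141, -0.001, 0.058]
wrist_force: [0.4, 0.0, 0.5]
width: 0.0468
```

```bash
python3 - <<'E'
from h import *
delta(.4187,.003,.02,3.3)
im=optics.snapshot("wrist"); cv2.imwrite("pics/w15.png",im[:,:,::-1])
im=optics.snapshot("scene"); a=cv2.resize(im[200:330,220:350],None,fx=3,fy=4)
im=optics.snapshot("side"); b=cv2.resize(im[200:330,300:430],None,fx=3,fy=4)
cv2.imwrite("pics/b15.png",np.hstack([a,b])[:,:,::-1])
E
```

```text
cur [0.4185 0.0038 0.0929 0.0577] -> shift 0.01 0.08 7.29 rz 0.0 rows 1.9 0.0
```

View pics/w15.png

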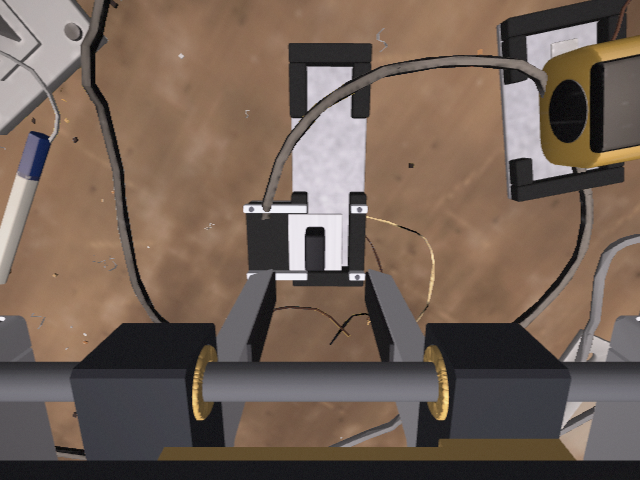

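View pics/b15.png

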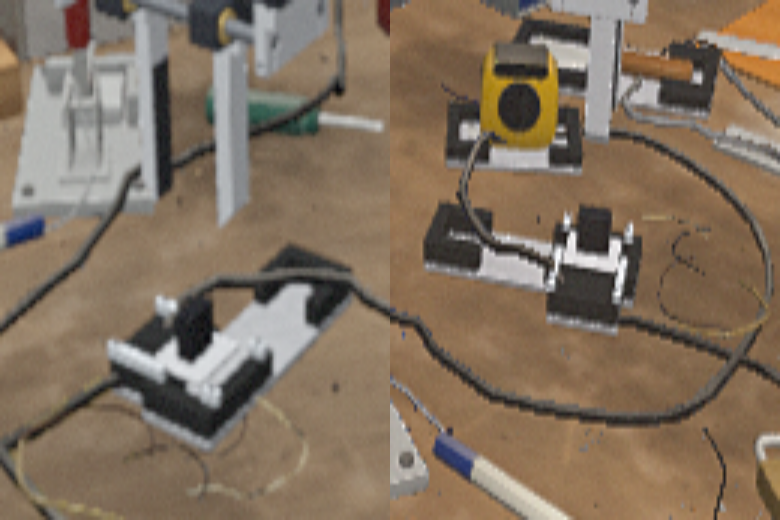

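apply_moves(moves=[[[0,0.1,3],[0,0,0],0.5],[[0,0.1,6],[0,0,0],0.5],[[0,0.1,7.2],[0,0,0],0.5],[[0,0.1,7.2],[0,0,0],0],[[0,0.1,7.2],[0,0,0],0],[[0,0.1,7.2],[0,0,0],0],[[0,0.1,7.2],[0,0,0],0],[[0,0.1,7.2],[0,0,0],0],[[0,0.1,7.2],[0,0,0],0],[[0,0.1,7.2],[0,0,0],0]])

```text
time: 23.8
tool_pos: [0.4189, 0.003, 0.0216]
ee_rot: [3.142, -0.004, 0.058]
wrist_force: [0.3, 1.7, 6.2]
width: 0.0133
```

apply_moves(moves=[[[0,0,0],[0,0,0],0],[[0,0,0],[0,0,0],0],[[0,0,0],[0,0,0],0],[[0,0,0],[0,0,0],0],[[0,-0.5,0],[0,0,0],0],[[0,-1,0],[0,0,0],0],[[0,-1.5,0],[0,0,0],0],[[0,-2,0],[0,0,0],0],[[0,-2,0],[0,0,0],0],[[0,-2,0],[0,0,0],0]])

```text
time: 24.63
tool_pos: [0.4178, 0.0228, 0.0216]
ee_rot: [3.141, -0.004, 0.058]
wrist_force: [0.0, 0.6, 5.1]
width: 0.0135
```

```bash
python3 - <<'E'
from h import *
o=robot.get_obs();print(o['tool_pos'],o['wrist_force'])
im=optics.snapshot("wrist"); cv2.imwrite("pics/w16.png",im[:,:,::-1])
E
```

```text
[0.41784591 0.02281506 0.02155545] [1.63456622e-03 6.42949462e-01 5.14779765e+00]
```

View pics/w16.png

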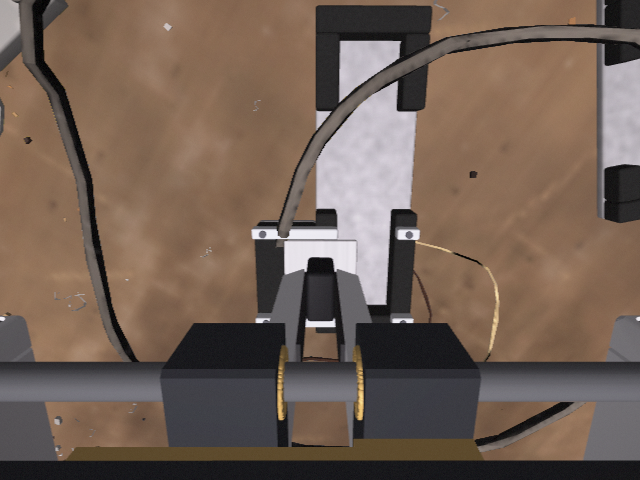

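apply_moves(moves=[[[0,-0.3,-0.1],[0,0,0],0],[[0,-0.6,-0.1],[0,0,0],0],[[0,-0.9,-0.1],[0,0,0],0],[[0,-1,-0.1],[0,0,0],0],[[0,-1.1,-0.1],[0,0,0],0],[[0,-1.2,-0.1],[0,0,0],0],[[0,-1.2,-0.1],[0,0,0],0],[[0,-1.2,-0.1],[0,0,0],0],[[0,-1.2,-0.1],[0,0,0],0],[[0,-1.2,-0.1],[0,0,0],0]])

```text
time: 25.52
tool_pos: [0.4171, 0.0349, 0.0216]
ee_rot: [3.141, -0.004, 0.058]
wrist_force: [4.2, -0.7, 0.6]
width: 0.0136
```

```bash
python3 - <<'E'
from h import *
o=robot.get_obs();print(o['tool_pos'],o['wrist_force'])
im=optics.snapshot("wrist"); cv2.imwrite("pics/w17.png",im[:,:,::-1])
E
```

```text
[0.4170783  0.03492775 0.02158639] [ 4.19955598 -0.74868639  0.55735127]
```

View pics/w17.png

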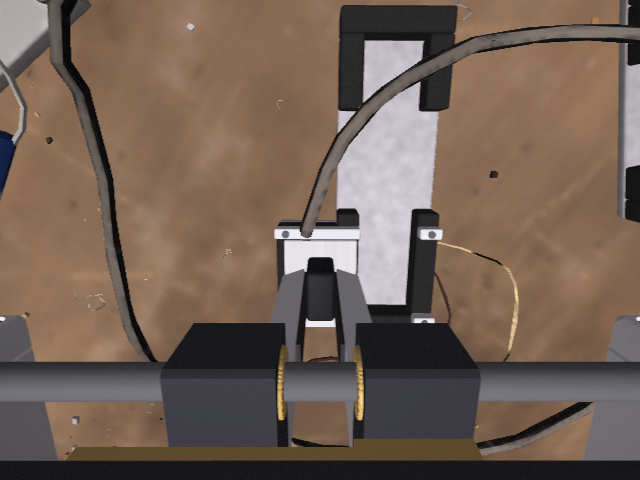

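apply_moves(moves=[[[0,-0.1,0],[0,0,0],0],[[0,-0.2,0],[0,0,0],0],[[0,-0.3,0],[0,0,0],0],[[0,-0.4,0],[0,0,0],0],[[0,-0.4,0],[0,0,0],0],[[0,-0.4,0],[0,0,0],0],[[0,-0.4,0],[0,0,0],0],[[0,-0.4,0],[0,0,0],0],[[0,-0.4,0],[0,0,0],0],[[0,-0.4,0],[0,0,0],0]])

```text
time: 26.4
tool_pos: [0.4169, 0.0377, 0.0216]
ee_rot: [3.139, -0.004, 0.058]
wrist_force: [5.5, -3.5, 1.0]
width: 0.0138
```

apply_moves(moves=[[[0,-0.2,0],[0,0,0],0],[[0,-0.2,0],[0,0,0],0],[[0,0,0],[0,0,0],0.4],[[0,0,0],[0,0,0],0.4],[[0,0,0],[0,0,0],0.4],[[0,0,0],[0,0,0],0.4],[[0,0,0],[0,0,0],0.4],[[0,0,-2],[0,0,0],0.4],[[0,0,-5],[0,0,0],0.4],[[0,0,-8],[0,0,0],0.4]])

```text
time: 27.23
tool_pos: [0.4137, 0.0392, 0.1005]
ee_rot: [-3.141, 0.004, 0.058]
wrist_force: [0.8, 0.1, 1.0]
width: 0.0376
```

```bash
python3 - <<'E'
from h import *
c=cal("wrist");im=optics.snapshot("wrist"); cv2.imwrite("pics/w18.png",im[:,:,::-1]); np.savez("w18.npz",im=im,**c)
print(robot.get_obs()['tool_pos'])
E
```

```text
[0.41854922 0.03898167 0.10808051]
```

View pics/w18.png

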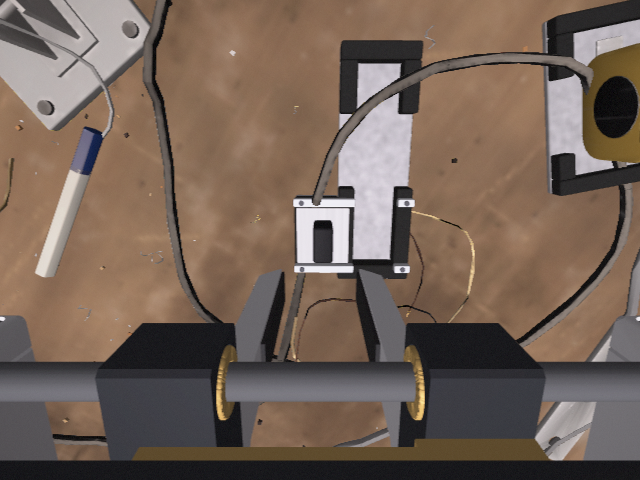

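```bash
python3 - <<'E'
from h import *
c=dict(np.load("w18.npz"))
print("clamp corner",cast(c,[[52,131],[150,28]],.01).round(4).tolist())
M=cast(c,[[92,130],[45,275]],.010);print("marker mid",M.mean(0).round(4),np.degrees(np.arctan2(*(M[0]-M[1])[[1,0]])),np.linalg.norm(M[0]-M[1]))
delta(.4369,.2353,.17,156.2)
P=cast(c,[[342,42],[423,42],[340,112],[420,112]],.022)
fit([(.028,-.087),(-.028,-.087),(.028,-.040),(-.028,-.040)],P)
P=cast(c,[[323,222],[323,262]],.053);print(P)
E
```

```text
clamp corner [[0.4812, 0.2435, 0.01], [0.5554, 0.1657, 0.01]]
marker mid [0.4241 0.239  0.01  ] -23.222353553981435 0.12988825548004806
cur [0.4185 0.039  0.1081 0.0582] -> shift 2.97 -19.49 -6.19 rz -2.668 rows 5.4 22.2
origin [ 0.4676 -0.0017] yaw deg 93.56 resid mm [[-0.9, -0.5], [-1.1, 0.5], [1.0, 0.4], [1.0, -0.4]]
[[0.43325286 0.03695489 0.053     ]
 [0.40454321 0.03517494 0.053     ]]
```

apply_moves(moves=[[[0,0,-3],[0,0,-0.11],0.4],[[0,0,-6],[0,0,-0.22],0.4],[[0.5,-2.5,-6],[0,0,-0.33],0.4],[[1,-5,-6],[0,0,-0.44],0.4],[[1.5,-7.5,-6],[0,0,-0.55],0.4],[[2,-10,-6],[0,0,-0.66],0.4],[[2.3,-12.5,-6],[0,0,-0.77],0.4],[[2.6,-15,-6],[0,0,-0.88],0.4],[[2.9,-17.5,-6],[0,0,-0.99],0.4],[[2.9,-19.5,-6],[0,0,-1.1],0.4]])

```text
time: 28.12
tool_pos: [0.4326, 0.2371, 0.1603]
ee_rot: [-3.141, 0.0, 1.164]
wrist_force: [-0.5, -0.5, 0.2]
width: 0.0377
```

apply_moves(moves=[[[0,0,0],[0,0,-0.12],0.4],[[0,0,0],[0,0,-0.24],0.4],[[0,0,0],[0,0,-0.36],0.4],[[0,0,0],[0,0,-0.48],0.4],[[0,0,0],[0,0,-0.6],0.4],[[0,0,0],[0,0,-0.72],0.4],[[0,0,0],[0,0,-0.84],0.4],[[0,0,0],[0,0,-0.96],0.4],[[0,0,0],[0,0,-1.08],0.4],[[0,0,0],[0,0,-1.2],0.4]])

```text
time: 28.95
tool_pos: [0.4325, 0.2353, 0.1604]
ee_rot: [-3.141, -0.001, 2.364]
wrist_force: [-0.5, 0.4, -0.9]
width: 0.0374
```

```bash
python3 - <<'E'
from h import *
delta(.4363,.2343,.06,156.5)
E
```

```text
cur [0.4325 0.2353 0.1604 2.3641] -> shift -0.34 0.19 10.04 rz -0.367 rows 2.6 3.1
```

apply_moves(moves=[[[-0.3,0.2,0],[0,0,-0.12],0.4],[[-0.3,0.2,0],[0,0,-0.24],0.4],[[-0.3,0.2,1],[0,0,-0.367],0.4],[[-0.3,0.2,4],[0,0,-0.367],0.4],[[-0.3,0.2,7],[0,0,-0.367],0.4],[[-0.3,0.2,10],[0,0,-0.367],0.4],[[-0.3,0.2,12],[0,0,-0.367],0.4],[[-0.3,0.2,12],[0,0,-0.367],0.4],[[-0.3,0.2,12],[0,0,-0.367],0.4],[[-0.3,0.2,12],[0,0,-0.367],0.4]])

```text
time: 29.78
tool_pos: [0.4374, 0.235, 0.0423]
ee_rot: [3.14, 0.001, 2.725]
wrist_force: [0.7, 0.3, -0.0]
width: 0.0377
```

```bash
python3 - <<'E'
from h import *
delta(.4363,.2343,-.009,156.5)
im=optics.snapshot("wrist"); cv2.imwrite("pics/w20.png",im[:,:,::-1])
im=optics.snapshot("side"); cv2.imwrite("pics/s20.png",cv2.resize(im[220:380,240:420],None,fx=4,fy=3.7)[:,:,::-1])
E
```

```text
cur [0.4374 0.235  0.0423 2.725 ] -> shift 0.07 -0.1 5.13 rz -0.006 rows 1.4 0.1
```

View pics/w20.png

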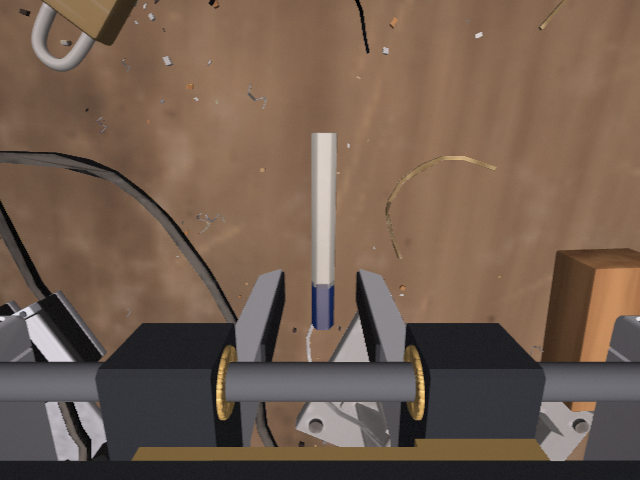

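View pics/s20.png

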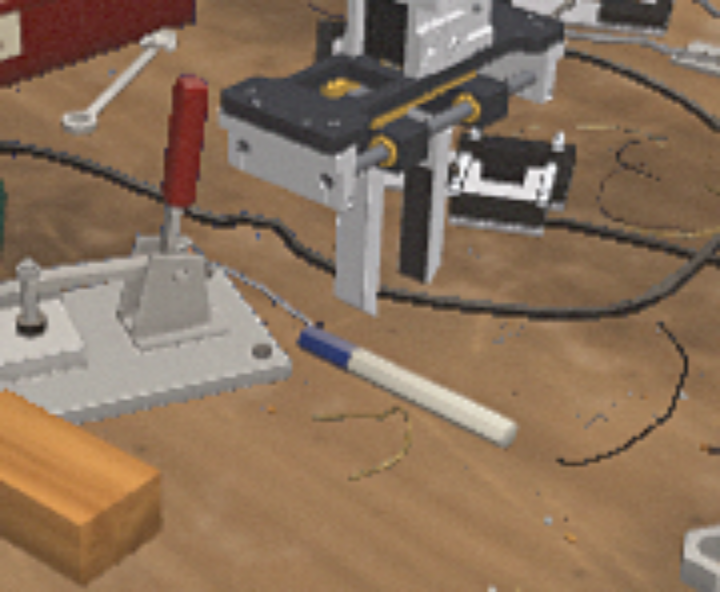

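apply_moves(moves=[[[0.1,0,2.5],[0,0,0],0.4],[[0.1,0,4.5],[0,0,0],0.4],[[0.1,0,5.1],[0,0,0],0.4],[[0.1,0,5.1],[0,0,0],0],[[0.1,0,5.1],[0,0,0],0],[[0.1,0,5.1],[0,0,0],0],[[0.1,0,5.1],[0,0,0],0],[[0.1,0,5.1],[0,0,0],0],[[0.1,0,5.1],[0,0,0],0],[[0.1,0,5.1],[0,0,0],0]])

```text
time: 30.72
tool_pos: [0.437, 0.2355, -0.0084]
ee_rot: [3.139, 0.002, 2.725]
wrist_force: [0.6, 1.0, 5.9]
width: 0.0131
```

apply_moves(moves=[[[0,0,0],[0,0,0],0],[[0,0,-2],[0,0,0],0],[[0,0,-5],[0,0,0],0],[[0,0,-8],[0,0,0],0],[[0,0,-11],[0,0,0],0],[[0,0,-14],[0,0,0],0],[[0,0,-14],[0,0,-0.1],0],[[0,0,-14],[0,0,-0.2],0],[[0,0,-14],[0,0,-0.3],0],[[0,0,-14],[0,0,-0.3],0]])

```text
time: 31.55
tool_pos: [0.4353, 0.2347, 0.1298]
ee_rot: [-3.141, -0.0, 3.026]
wrist_force: [0.5, 0.3, -0.2]
width: 0.0134
```

```bash
python3 - <<'E'
from h import *
a=np.radians(93.4);o=np.array([.4685,-.001]); X=np.array([np.cos(a),np.sin(a)]);Y=np.array([-np.sin(a),np.cos(a)])
t=o-.013*Y; print(t)
delta(t[0],t[1],.10,183.4)
im=optics.snapshot("wrist"); cv2.imwrite("pics/w21.png",im[:,:,::-1])
E
```

```text
[ 4.81477118e-01 -2.29017144e-04]
cur [0.4353 0.2347 0.1298 3.0264] -> shift -7.28 -22.81 2.98 rz -0.175 rows 6.3 1.5
```

View pics/w21.png

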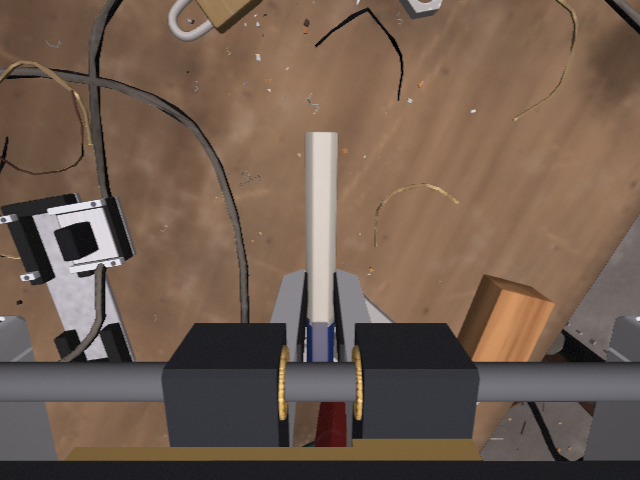

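```bash
python3 - <<'E'
from h import *
c=cal("wrist");o=robot.get_obs();p=o['tool_pos']
E=cast(c,[[321,133]],.148)[0]; d=E-p; y=o['ee_rot'][2]; X,Y=ax(y); print(d@X,d@Y)
E
```

```text
0.07830452817436098 -0.0008191918861378805
```

apply_moves(moves=[[[-0.8,-3,0],[0,0,-0.03],0],[[-1.7,-6,0],[0,0,-0.06],0],[[-2.7,-9,0],[0,0,-0.09],0],[[-3.6,-12,0],[0,0,-0.12],0],[[-4.6,-15,0],[0,0,-0.15],0],[[-5.5,-18,0],[0,0,-0.175],0],[[-6.5,-21,0],[0,0,-0.175],0],[[-7.3,-22.8,0],[0,0,-0.175],0],[[-7.3,-22.8,2],[0,0,-0.175],0],[[-7.3,-22.8,4],[0,0,-0.175],0]])

```text
time: 32.43
tool_pos: [0.4828, -0.0017, 0.0905]
ee_rot: [-3.141, 0.003, -3.089]
wrist_force: [0.4, 0.5, -0.0]
width: 0.0131
```

apply_moves(moves=[[[0,0,1],[0,0,0],0],[[0,0,3],[0,0,0],0],[[0,0,4],[0,0,0],0],[[0,0,4],[0,0,0],0],[[0,0,4],[0,0,0],0],[[0,0,4],[0,0,0],0],[[0,0,4],[0,0,0],0],[[0,0,4],[0,0,0],0],[[0,0,4],[0,0,0],0],[[0,0,4],[0,0,0],0]])

```text
time: 33.27
tool_pos: [0.4819, -0.0001, 0.0505]
ee_rot: [-3.141, 0.001, -3.083]
wrist_force: [0.7, -0.9, -0.5]
width: 0.0134
```

```bash
python3 - <<'E'
from h import *
delta(.4815,-.0002,-.002,183.4)
c=cal("wrist");im=optics.snapshot("wrist"); cv2.imwrite("pics/w22.png",im[:,:,::-1]); np.savez("w22.npz",im=im,**c)
im=optics.snapshot("scene"); cv2.imwrite("pics/sc22.png",cv2.resize(im[180:340,240:400],None,fx=4,fy=3.7)[:,:,::-1])
E
```

```text
cur [ 4.8190e-01 -1.0000e-04  5.0500e-02 -3.0834e+00] -> shift 0.04 -0.01 5.25 rz -0.001 rows 1.4 0.0
```

View pics/w22.png

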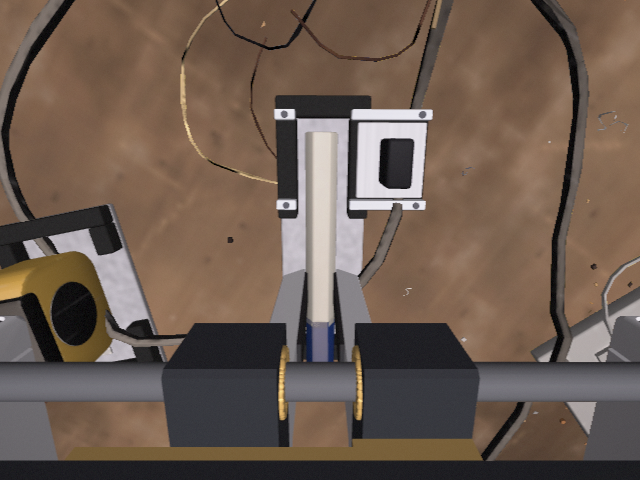

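View pics/sc22.png

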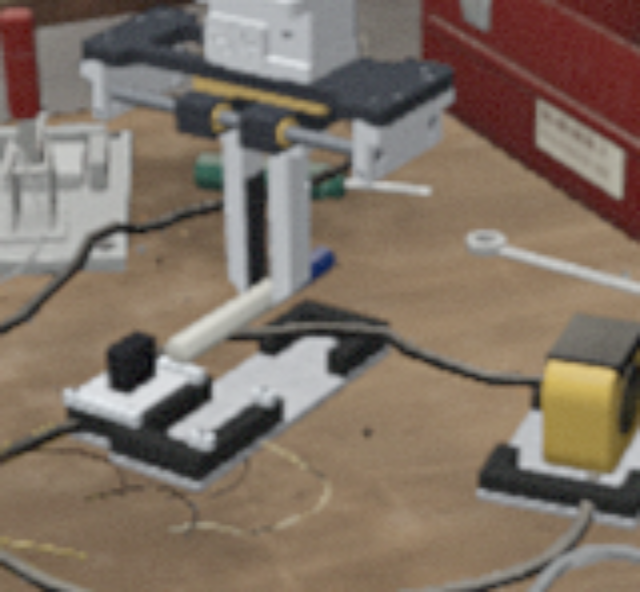

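```bash
python3 - <<'E'
from h import *
c=dict(np.load("w22.npz"))
P=cast(c,[[276,97],[371,97],[278,218],[367,218]],.022)
# image up = -x world (insert +y); image left = -y world = insert -x
fit([(-.028,.087),(.028,.087),(-.028,.014),(.028,.014)],P)
P=cast(c,[[321,132]],.068);print(P, "target end",np.array([.4685,-.001])+.065*np.array([-.998,-.059]))
E
```

```text
origin [ 4.687e-01 -4.000e-04] yaw deg 93.2 resid mm [[1.0, 0.8], [0.9, -0.6], [-0.9, 0.0], [-1.1, -0.3]]
[[ 0.40308519 -0.00539659  0.068     ]] target end [ 0.40363  -0.004835]
```

apply_moves(moves=[[[0,0,2],[0,0,0],0],[[0,0,3.5],[0,0,0],0],[[0,0,4.5],[0,0,0],0],[[0,0,5],[0,0,0],0],[[0,0,5.2],[0,0,0],0],[[0,0,5.2],[0,0,0],0],[[0,0,5.2],[0,0,0],0],[[0,0,5.2],[0,0,0],0.2],[[0,0,5.2],[0,0,0],0.3],[[0,0,5.2],[0,0,0],0.4]])

```text
time: 34.2
tool_pos: [0.482, -0.0001, -0.0016]
ee_rot: [-3.141, 0.001, -3.083]
wrist_force: [0.4, -0.2, -0.6]
width: 0.0288
```

apply_moves(moves=[[[0,0,0],[0,0,0],0.4],[[0,0,0],[0,0,0],0.4],[[0,0,0],[0,0,0],0.4],[[0,0,-1],[0,0,0],0.4],[[0,0,-3],[0,0,0],0.4],[[0,0,-6],[0,0,0],0.4],[[0,0,-9],[0,0,0],0.4],[[0,0,-10],[0,0,0],0.4],[[0,0,-10],[0,0,0],0.4],[[0,0,-10],[0,0,0],0.4]])

```text
time: 35.03
tool_pos: [0.4817, -0.0001, 0.098]
ee_rot: [-3.141, 0.001, -3.083]
wrist_force: [0.1, 0.1, -1.1]
width: 0.0375
```

```bash
python3 - <<'E'
from h import *
delta(.4175,.037,.022,183.3)
im=optics.snapshot("wrist"); cv2.imwrite("pics/w23.png",im[:,:,::-1])
im=optics.snapshot("scene"); cv2.imwrite("pics/sc23.png",cv2.resize(im[180:340,240:400],None,fx=4,fy=3.7)[:,:,::-1])
E
```

```text
cur [ 4.8170e-01 -1.0000e-04  9.8000e-02 -3.0834e+00] -> shift 6.19 4.08 7.6 rz 0.001 rows 2.8 0.0
```

View pics/w23.png

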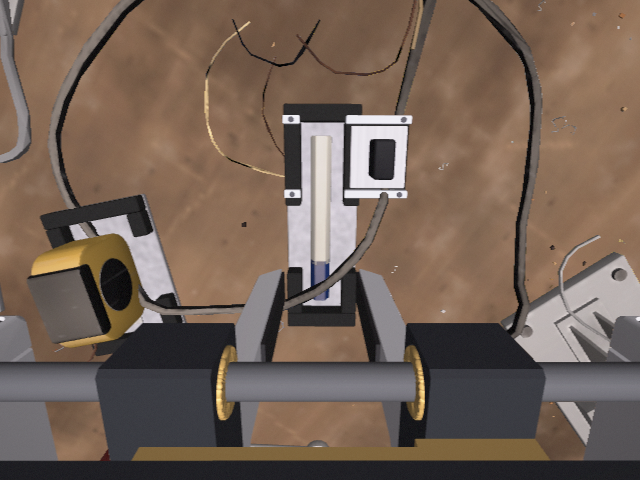

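View pics/sc23.png

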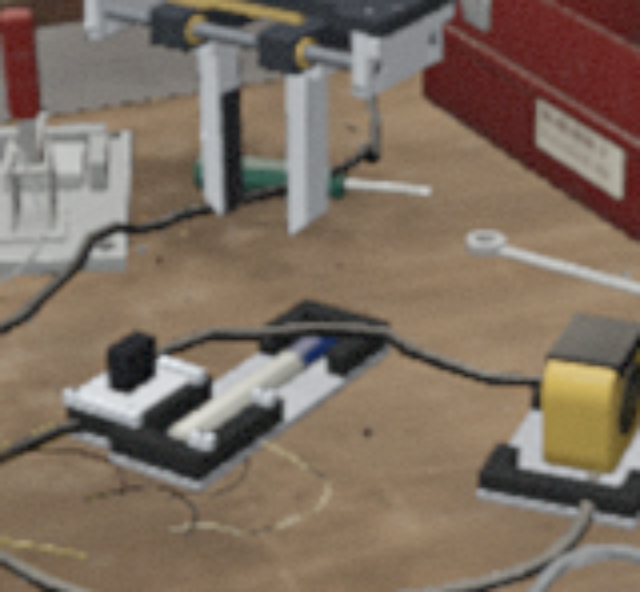

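apply_moves(moves=[[[3,2,0],[0,0,0],0.4],[[6.2,4.1,0],[0,0,0],0.4],[[6.2,4.1,0],[0,0,0],0.4],[[6.2,4.1,2],[0,0,0],0.4],[[6.2,4.1,5],[0,0,0],0.4],[[6.2,4.1,7.4],[0,0,0],0.4],[[6.2,4.1,7.4],[0,0,0],0.4],[[6.2,4.1,7.4],[0,0,0],0],[[6.2,4.1,7.4],[0,0,0],0],[[6.2,4.1,7.4],[0,0,0],0]])

```text
time: 35.97
tool_pos: [0.4187, 0.0371, 0.0253]
ee_rot: [-3.141, 0.003, -3.083]
wrist_force: [-0.9, -0.4, 0.6]
width: 0.021
```

apply_moves(moves=[[[0,0,0],[0,0,0],0],[[0,0,0],[0,0,0],0],[[0,0,0],[0,0,0],0],[[0,0,0],[0,0,0],0],[[0,-0.6,0],[0,0,0],0],[[0,-1.2,0],[0,0,0],0],[[0,-1.8,0],[0,0,0],0],[[0,-2.4,0],[0,0,0],0],[[0,-2.4,0],[0,0,0],0],[[0,-2.4,0],[0,0,0],0]])

```text
time: 36.8
tool_pos: [0.4201, 0.0124, 0.0255]
ee_rot: [-3.14, 0.003, -3.084]
wrist_force: [0.1, -1.9, 5.3]
width: 0.0136
```

apply_moves(moves=[[[0,-0.4,0],[0,0,0],0],[[0,-0.8,0],[0,0,0],0],[[0,-1.2,0],[0,0,0],0],[[0,-1.4,0],[0,0,0],0],[[0,-1.4,0],[0,0,0],0],[[0,-1.4,0],[0,0,0],0],[[0,-1.4,0],[0,0,0],0],[[0,-1.4,0],[0,0,0],0],[[0,-1.4,0],[0,0,0],0],[[0,-1.4,0],[0,0,0],0]])

```text
time: 37.63
tool_pos: [0.4208, -0.001, 0.0255]
ee_rot: [-3.141, 0.003, -3.083]
wrist_force: [-0.7, 0.4, 5.6]
width: 0.0136
```

```bash
python3 - <<'E'
from h import *
im=optics.snapshot("wrist"); cv2.imwrite("pics/w24.png",im[:,:,::-1])
o=robot.get_obs();print(o['tool_pos'],o['wrist_force'])
E
```

```text
[ 0.42083717 -0.00100824  0.02547646] [-0.73045399  0.63976919  6.27658966]
```

View pics/w24.png

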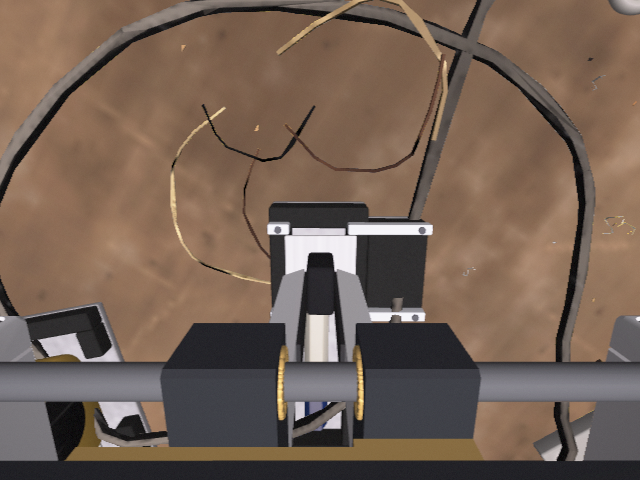

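apply_moves(moves=[[[0,-0.1,0],[0,0,0],0],[[0,-0.2,0],[0,0,0],0],[[0,-0.3,0],[0,0,0],0],[[0,-0.4,0],[0,0,0],0],[[0,-0.5,0],[0,0,0],0],[[0,-0.5,0],[0,0,0],0],[[0,-0.5,0],[0,0,0],0],[[0,-0.5,0],[0,0,0],0],[[0,-0.5,0],[0,0,0],0],[[0,-0.5,0],[0,0,0],0]])

```text
time: 38.52
tool_pos: [0.4209, -0.0022, 0.0254]
ee_rot: [3.134, 0.003, -3.083]
wrist_force: [0.4, 9.1, 6.7]
width: 0.0132
```

apply_moves(moves=[[[0,0.1,0],[0,0,0],0],[[0,0.3,0],[0,0,0],0.3],[[0,0.3,0],[0,0,0],0.4],[[0,0.3,0],[0,0,0],0.4],[[0,0.3,0],[0,0,0],0.4],[[0,0.3,0],[0,0,0],0.4],[[0,0.3,0],[0,0,0],0.4],[[0,0.3,-2],[0,0,0],0.4],[[0,0.3,-5],[0,0,0],0.4],[[0,0.3,-8],[0,0,0],0.4]])

```text
time: 39.35
tool_pos: [0.4183, -0.0027, 0.1036]
ee_rot: [3.141, -0.003, -3.084]
wrist_force: [0.3, 1.5, -0.8]
width: 0.0374
```

apply_moves(moves=[[[0,0,-3],[0,0,0],0.4],[[0,0,-6],[0,0,0],0.4],[[0,0,-8],[0,0,0],0.4],[[2,0,-8],[0,0,0],0.4],[[4,0,-8],[0,0,0],0.4],[[4,0,-8],[0,0,0],0.4],[[4,0,-8],[0,0,0],0.4],[[4,0,-8],[0,0,0],0.4],[[4,0,-8],[0,0,0],0.4],[[4,0,-8],[0,0,0],0.4]])

```text
time: 40.18
tool_pos: [0.38, -0.005, 0.1835]
ee_rot: [3.141, -0.001, -3.083]
wrist_force: [0.2, 0.2, 0.0]
width: 0.0374
```

```bash
python3 - <<'E'
from h import *
im=optics.snapshot("wrist"); cv2.imwrite("pics/w25.png",im[:,:,::-1])
im=optics.snapshot("scene"); cv2.imwrite("pics/sc25.png",cv2.resize(im[200:400,220:520],None,fx=2.6,fy=2.9)[:,:,::-1])
im=optics.snapshot("side"); cv2.imwrite("pics/s25.png",cv2.resize(im[180:380,220:460],None,fx=3,fy=3)[:,:,::-1])
o=robot.get_obs();print(o['tool_pos'],o['wrist_force'],o['time'])
E
```

```text
[ 0.37987944 -0.00499685  0.18357724] [-0.46071649  0.35673348 -0.02896306] 40.3333
```

View pics/w25.png

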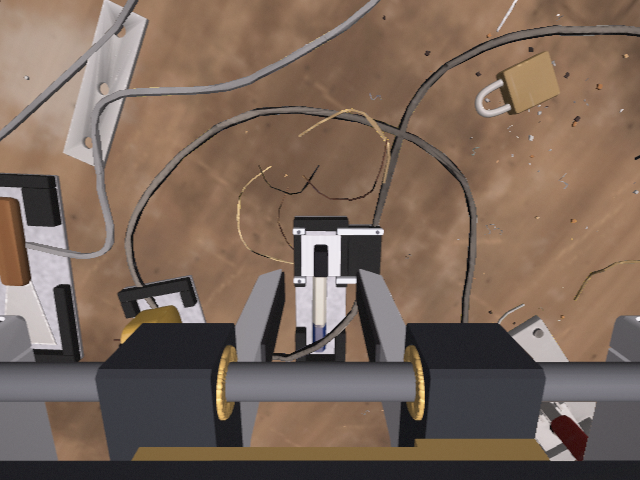

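View pics/sc25.png

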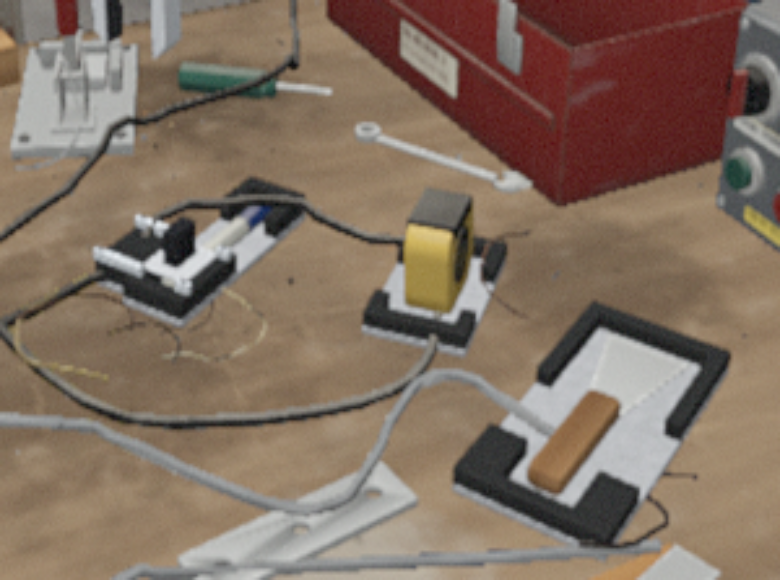

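View pics/s25.png

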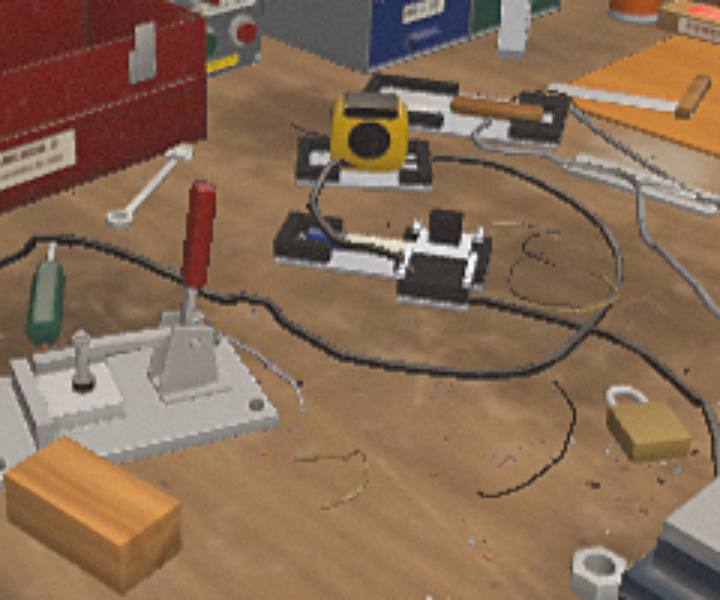

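```bash
python3 - <<'E'
from h import *
im=cv2.imread("pics/w25.png"); cv2.imwrite("pics/z25.png",cv2.resize(im[210:365,285:390],None,fx=6,fy=3.8,interpolation=cv2.INTER_CUBIC))
c=cal("wrist"); o=np.array([.4687,-.0007]);a=np.radians(93.3)
f=lambda x,y,z:[o[0]+x*np.cos(a)-y*np.sin(a),o[1]+x*np.sin(a)+y*np.cos(a),z]
for s in (0,.004): print(s,(proj(c,[f(s-.007,.05+.013,.053),f(s+.007,.063,.053),f(s+.007,.037,.053),f(s-.007,.037,.053)])-[285,210])*[6,3.8])
E
```

```text
0 [[167.50947482 160.15901347]
 [257.34311356 160.31111059]
 [256.04930856 259.34837169]
 [167.94053267 259.19637166]]
0.004 [[193.17569589 160.20246888]
 [283.01082666 160.35456853]
 [281.22416722 259.39180186]
 [193.11395605 259.23979935]]
```

View pics/z25.png

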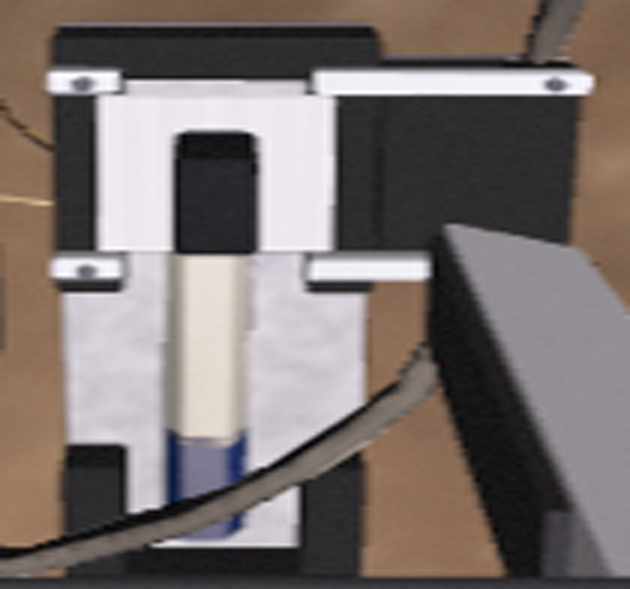

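```bash
python3 - <<'E'
from bench import job
print(job.close_job())
E
```

```text
the job is handed in; nothing more can be done
None
```

I packed all three tools in the order asked and handed the job in at about 40 s. The scraper is flat with its blade in the wide end, the tape measure is upright, and the marker lies in its slot with the keeper slid fully back over it.

**Last checks, in the final pictures**
- **Seating:** all three tools looked centred on their insert floors.
- **Keeper:** it met its stop at about 9 N after about 40 mm of travel. In the last wrist picture its grip matched the shut position to within about 1 mm.
- **Bystanders:** the screwdriver and spanner looked undisturbed.
- **Robot:** the arm was clear of everything, with wrist force near zero.

**What disagreed with the description**
- **Fingertip height:** from two camera views the fingertips sat about 14 mm above the reported TCP height, not 14 mm ahead of it. My first two scraper grasps therefore closed on air, without touching anything. I corrected for this from then on.
- **Keeper start:** it was about 8 mm open at the start rather than fully shut.

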